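Check a bench dog in the go and no-go forks

ROBOT

A 7-joint arm with a two-finger parallel gripper is mounted at the origin on the work surface. World frame = base frame: x ahead of the robot, y to its left, z up, the work surface at z = 0. Lengths are in m, angles in rad, forces in N, time in s.
With the tool pointing down it reaches from about 0.375 to 0.925 m from the base axis. Payload 3.1 kg.
Tool frame: the origin (TCP) lies at the very end of the fingers, on their centre line; the grasp point (between the pads) lies 19 mm behind it; z points along the fingers, y is the direction in which the jaws open and shut (so a half turn about z gives the same grasp; the last joint's range is limited). The gripper opens to 85 mm and grips with 20 to 120 N. Pads are 22 mm wide; open, the fingers measure 114 mm over their backs; the gripper's body (76 mm by 85 mm) begins 54 mm behind the grasp point. The pads swing forward as they close: fully open they stand 13 mm farther back than shut.
Start: joints at [1.047, 0.383, 0.044, 1.598, -0.018, 1.161, -0.05], TCP at [0.269, -0.592, 0.231] pointing down, gripper open.
Joint ranges: [-2.61, 2.61], [-0.41, 2.15], [-1.48, 1.57], [0, 2.5], [-1.57, 4.71], [0.05, 1.97], [-2.85, 2.85]. Speed limits (rad/s): [2.79, 2.79, 3.14, 3.14, 3.14, 3.14, 3.14].

INTERFACE

Orientations are given as a 3x3 rotation matrix whose columns are the frame's x, y, z axes.
In Python, from workcell import monitor, viewer, finish_job gives the robot as it stands. The module is installed in compiled form; this text tells all that it offers.
- The arm moves only by the shell command python3 -m pendant 'ROWS'. ROWS is JSON, a list of rows, each an object of numbers: "ax", "ay", "az": the turn, a rotation vector about the tool's x, y, z in degrees; "x", "y", "z": the shift along the tool's x, y, z in m; "fingers": the finger opening in m, from 0 to 0.0854. In form: [{"ax": .., "ay": .., "az": .., "x": .., "y": .., "z": .., "fingers": ..}, ...]. A call has 1 to 10 rows; each row is the pose to reach, as a shift and turn from the pose commanded when the call began, along the tool's axes at that moment; what a row does not reach only later rows make up. A row lasts 1/12 s, in which the tool goes at most 41.7 mm and 7.16 degrees, less where a joint would pass 70% of its speed; a pose out of reach is approached as far as the arm can. A call with a gripper value outside its range is refused whole. The fingers move at their own pace and stop on an object; the grip force is fixed at half the most. Time passes only in rows, so rows that repeat a pose let the fingers close. It gives the time, the measured TCP pose, the force and the opening at its end, in the units of the state.
- monitor.get_obs(): the state, without advancing time (a new reading comes with each control period).
- viewer.camera(name): name is "scene" or "top"; returns the picture (384x512x3 uint8, red, green, blue); there is no depth.
- viewer.calibration(name): a dict with "vfov" (degrees; the focal length in pixels is half the picture's height over the tangent of half this angle, whatever the lens; pixels are square), "cx", "cy" (the principal point, pixels), "distortion" ([k1, k2, p1, p2, k3] as OpenCV has them; the pictures are not rectified), "origin" and "orientation" of the camera in the world. Camera axes: x right, y up, looking along -z (the intrinsics and any distortion apply to the point x, -y, -z); pixel columns grow to the right and rows downward; lengths in m; the calibration is good to about 2 mm. A picture is of the moment at which its call begins. calibration takes no time and is no camera call.
- finish_job(): hands the job in, once; it reports no verdict.
Trained networks look in the newest picture that a camera, given by its name, has taken for a name from the list of things; names that differ only in an ending like _2 or _b are one class to them, and where a whole thing is asked for, a point or a joint stands for the part that bears it (a point fixed in the world has none). Each returns a list of dicts, best first, with "score" (0 to 1); they miss things now and then, are a little off and sometimes report something else, mostly with a low value. They report only what shows in the picture. A call takes as long as a camera call. They do not tell look-alikes from the thing itself.
- viewer.search_frame(camera, query): "centre" ([column, row] in pixels, amid what is visible of it).
The state is a dict: "clock": time; "joint_pos": joint angles; "joint_velocities": joint speeds; "effort": joint torques, N m; "eef_pos": TCP position; "tool_rot": TCP orientation; "wrist_force": force on the tool from outside, world axes, zero at the start; "torque": the same for the moment, N m; "gripper_width": opening from 0.0 (shut) to 1.0 (fully open).
Only numpy, scipy, OpenCV 4.12 (cv2) and the standard library are available. Lean on these libraries where they do the work, as an engineer would, in place of code of your own. Each camera call takes 0.05 s, during which the arm holds its last target.

TASK

Take the square-headed bench dog out of the wooden rack and check its round shank in the two sloping fork gauges: hold it square to the gauge's board and push the shank, low between the jaws, in at the flared mouth of the wider fork and right through until it is clear of the far end, then push it gently into the flared mouth of the narrower fork, which must stop it. Then stand the dog upright in the empty bay of the metal tray, let it go, and leave the other dogs and the things on the bench as they are.

Things in the scene. Friction and masses are not known exactly. Their poses are not given: they have to be found in the camera images.
- dog_mid (a point): Centre of the square-headed bench dog in the rack: a wooden pin 125 mm long, about 0.12 kg; lower 75 mm a round shank of 34 mm diameter, upper 50 mm a square head 36 x 36 mm. On its axis, 62.5 mm above the shank's end; z along the axis from shank to head, x and y square to the head's faces. An identical dog already stands in the tray.
- dog_tip (a point): The centre of the flat lower end of the same dog's shank, 62.5 mm below dog_mid; same axes.
- go_jaws: Wider fork: two fixed steel jaws 40 mm tall on a board leaning 0.45 rad (normal z tilted to the robot's side). Origin: gap's middle on the board, 75 mm up; x up-slope across the gap, y level along it. Gap 38 mm, parallel from y -25 to +10 mm, then flaring at 45 degrees to the mouth at y +24; parts go in there towards -y. The 34 mm shank passes and leaves at the open far end, y -25. The forks sometimes swap places.
- nogo_jaws: Narrower fork: two fixed steel jaws 40 mm tall on a board leaning 0.45 rad (normal z tilted to the robot's side). Origin: gap's middle on the board, 75 mm up; x up-slope across the gap, y level along it. Gap 30 mm, parallel from y -25 to +10 mm, then flaring at 45 degrees to the mouth at y +24; parts go in there towards -y. The shank stops with its axis at y +18; 3 to 8 N of push is enough, 50 N is a fault.
- go_stand: Dark wooden stand of the wider fork, fixed, 140 (x) x 90 (y) mm; origin on the bench under the jaws' origin, z up, y as the jaws' y. On it the board spans 126 mm up the slope and 56 mm along y; each jaw is 22 mm thick. The shank must lean as the board's normal does to fit between the jaws.
- nogo_stand: The same kind of fixed stand and board, under the narrower fork.
- rack: Fixed plywood block 250 (x) x 76 (y) x 50 (z) mm, origin under its centre; three holes 37 mm wide, 40 mm deep, in a row along x, 85 mm apart, one in the centre. In them, in any order, stand the square-headed dog, one with a disc head and one with a ball head, shank ends 10 mm above the bench. Rack and tray sometimes swap sides.
- bay (a point): Centre of the empty bay's floor in a fixed dark steel tray, 6 mm above the bench; x, y are the tray's. Tray 250 (x) x 110 (y) x 35 (z) mm, walls 6 mm, one divider across its middle. The empty bay, in its -x half, is 116 (x) x 98 (y) mm inside; a finished square-headed dog stands in the other, about 122 mm along +x.
- dog_round: Loose dog with a disc head (42 mm wide, 103 mm tall in all) in the rack; origin at its shank's end. To be left in the rack.
- dog_ball: Loose dog with a ball head (40 mm wide, 120 mm tall in all) in the rack; origin at its shank's end. To be left in the rack.
- dog_done: The finished square-headed dog standing in the tray, 125 mm tall; origin at its shank's end. To be left standing.
- chisel_a: A loose chisel with dark handle lying on the bench, 225 mm long along x, 30 mm high; origin on the bench near its middle.
- chisel_b: A second, narrower loose chisel lying on the bench, 225 mm long along x, 30 mm high; origin on the bench near its middle.
- mallet: A loose wooden mallet lying on the bench, 260 mm long along x, 60 mm high; head 110 mm wide, centred 90 mm along +x from its origin.
- glue: A loose grey glue bottle, 60 mm wide and 170 mm tall, standing behind the gauges; origin under its centre.
- square: A loose try square lying on the bench, 18 mm high: wooden stock 110 mm along y at its origin, steel blade 160 mm along +x.
- sander: A loose cork sanding block, 110 (x) x 60 x 35 mm, lying between or behind the two gauges; origin under its centre.
- pencil_jar: A loose green glass jar of pencils, 76 mm wide, 90 mm tall (160 mm with the pencils); origin under its centre.
There are look-alikes about, which are no part of the job. What is shaped like the part that bears dog_mid but pink or purple is not meant.

How it is judged:
On the way, in this order (a step that is already met when the one before it is completed fails the run):
1. the dog's shank is at the flared mouth of the wider fork, in line with its gap and square to its board (x of dog_tip in the frame of go_jaws between -0.012 and 0.012 m and y of dog_tip in the frame of go_jaws between 0.028 and 0.12 m and z of dog_tip in the frame of go_jaws between -0.004 and 0.032 m and angle between the z axis of dog_tip and the z axis of go_jaws, either way round below 0.14 rad).
2. the shank is inside the gap of the wider fork (x of dog_tip in the frame of go_jaws between -0.005 and 0.005 m and y of dog_tip in the frame of go_jaws between -0.02 and 0.008 m and z of dog_tip in the frame of go_jaws between -0.004 and 0.032 m and angle between the z axis of dog_tip and the z axis of go_jaws, either way round below 0.14 rad).
3. the shank has come out at the far end of the wider fork (x of dog_tip in the frame of go_jaws between -0.012 and 0.012 m and y of dog_tip in the frame of go_jaws between -0.12 and -0.044 m and z of dog_tip in the frame of go_jaws between -0.004 and 0.032 m and angle between the z axis of dog_tip and the z axis of go_jaws, either way round below 0.14 rad).
4. the shank is pushed with 2 N or more into the mouth of the narrower fork, square to its board, and is stopped there (x of dog_tip in the frame of nogo_jaws between -0.006 and 0.006 m and y of dog_tip in the frame of nogo_jaws between 0.01 and 0.026 m and z of dog_tip in the frame of nogo_jaws between -0.004 and 0.032 m and angle between the z axis of dog_tip and the z axis of nogo_jaws, either way round below 0.14 rad and contact force between dog and nogo_jaws above 2 N), for 0.05 s.
At the end, for the whole second after the job is handed in: The square-headed dog stands released, still and upright (0.08 rad) on the empty bay's floor (4 mm), within 42 mm along x and 33 mm along y of its centre; the other dogs are within 20 mm of their start and upright (0.15 rad); the bystanders are within 30 mm of theirs (x of dog_tip in the frame of bay between -0.042 and 0.042 m and y of dog_tip in the frame of bay between -0.033 and 0.033 m and z of dog_tip in the frame of bay between -0.004 and 0.004 m and angle between dog_mid's own z axis and vertical below 0.08 rad and linear speed of dog below 0.02 m/s and distance of each of dog_round, dog_ball, dog_done from where it was at the start of the episode below 0.02 m and angle between each of dog_round, dog_ball, dog_done's own z axis and vertical below 0.15 rad and distance of each of chisel_a, chisel_b, mallet, glue, square, sander, pencil_jar from where it was at the start of the episode below 0.03 m); the robot touches nothing.
It fails at once if the dog is forced against the narrower fork (50 N) (contact force between dog and nogo_jaws above 50 N).
It fails at once if another dog is pulled out, knocked over or moved by 30 mm (distance of any of dog_round, dog_ball, dog_done from where it was at the start of the episode above 0.03 m or angle between any of dog_round, dog_ball, dog_done's own z axis and vertical above 0.3 rad).
It fails at once if a bystander on the bench is moved by 40 mm (distance of any of chisel_a, chisel_b, mallet, glue, square, sander, pencil_jar from where it was at the start of the episode above 0.04 m).
It also fails if it takes over 64 s, if anything falls off the work surface, if the arm or the gripper's body presses on something with over 40 N, if the wrist force passes 120 N, or if a joint passes its speed limit or range.

## Working session

There is one attempt and no reset: what is moved stays moved. The work goes in short steps, Python scripts to look and compute and a shell command to move; the robot and the scene stay as the last step left them, time stands still between calls to the robot, and variables do not carry over. Pictures are saved under pics/ and viewed, and the job is handed in when it is done.

```bash
mkdir -p pics
python3 - <<'E'
from workcell import monitor, viewer
import cv2,json
for n in ("scene","top"):
    im=viewer.camera(n); cv2.imwrite(f"pics/{n}0.png",im[:,:,::-1])
    print(n,viewer.calibration(n))
print(monitor.get_obs())
E
```

```text
scene {'vfov': 44.76682704399501, 'cx': 256.49851898404944, 'cy': 187.9713572100544, 'distortion': array([0.01768945, 0.        , 0.        , 0.        , 0.        ]), 'origin': array([ 1.30311592, -0.28408852,  1.13710639]), 'orientation': array([[ 0.44612082, -0.71212149,  0.54208782],
       [ 0.8949696 ,  0.35657934, -0.26810556],
       [-0.00237359,  0.60475959,  0.79640455]])}
top {'vfov': 51.961458577906065, 'cx': 250.1459255966418, 'cy': 192.35540529721789, 'distortion': array([-0.10512219,  0.        ,  0.        ,  0.        ,  0.        ]), 'origin': array([0.38533574, 0.09684344, 1.33401316]), 'orientation': array([[-2.37144147e-02,  9.83789189e-01, -1.77753925e-01],
       [-9.99707625e-01, -2.41759919e-02, -4.30923510e-04],
       [-4.72131534e-03,  1.77691735e-01,  9.84074873e-01]])}
{'clock': 0.1, 'joint_pos': array([ 1.04719443,  0.3837621 ,  0.04385355,  1.59944492, -0.01787973,
        1.16121561, -0.04990165]), 'joint_velocities': array([-1.33349640e-03, -8.51274211e-04,  1.61141408e-03, -4.26002902e-03,
        7.68851425e-04, -7.84218283e-04, -4.89456306e-06]), 'effort': array([ 2.67841948e-03, -4.34727716e+01,  1.02945898e+00, -2.50453019e+01,
        1.08952160e-02,  5.45066738e-03, -2.64712732e-06]), 'eef_pos': array([ 0.26810523, -0.59117248,  0.22999437]), 'tool_rot': array([[ 9.10678736e-01,  4.13113702e-01, -1.14427940e-03],
       [ 4.13115258e-01, -9.10676206e-01,  2.15217991e-03],
       [-1.52973017e-04, -2.43266376e-03, -9.99997029e-01]]), 'wrist_force': array([ 1.06705662, -0.17005841,  0.16738329]), 'torque': array([-0.04189893,  0.03910755,  0.00340471]), 'gripper_width': 0.9967196480985393}
```

View pics/scene0.png

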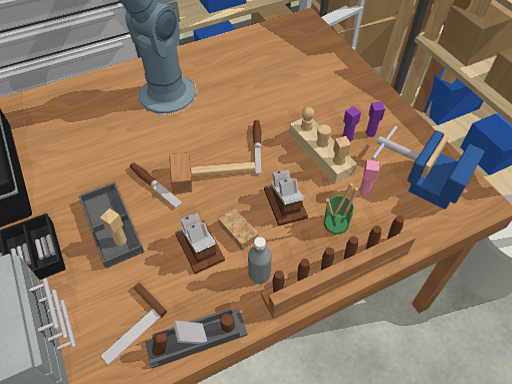

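View pics/top0.png

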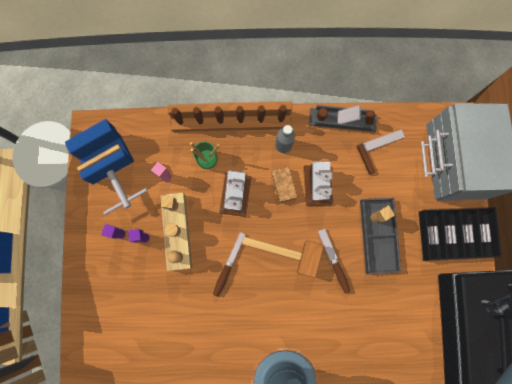

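```bash
cat > h.py <<'E'
import numpy as np, cv2
from workcell import monitor, viewer
def K(c):
    f=192/np.tan(np.radians(c['vfov']/2)); return np.array([[f,0,c['cx']],[0,f,c['cy']],[0,0,1]])
def ray(n,uv):
    c=viewer.calibration(n)
    p=cv2.undistortPoints(np.array([[uv]],float),K(c),c['distortion'])[0,0]
    d=c['orientation']@np.array([p[0],-p[1],-1.]); return c['origin'],d/np.linalg.norm(d)
def atz(n,uv,z):
    o,d=ray(n,uv); return o+d*(z-o[2])/d[2]
def tri(uvs,uvt):
    A=[];b=[]
    os=[ray("scene",uvs),ray("top",uvt)]
    M=sum(np.eye(3)-np.outer(d,d) for o,d in os); v=sum((np.eye(3)-np.outer(d,d))@o for o,d in os)
    x=np.linalg.solve(M,v); return x,[np.linalg.norm((np.eye(3)-np.outer(d,d))@(x-o)) for o,d in os]
def proj(n,P):
    c=viewer.calibration(n); P=np.atleast_2d(P)
    q=(P-c['origin'])@c['orientation']*np.array([1,-1,-1.])
    return cv2.projectPoints(q,np.zeros(3),np.zeros(3),K(c),c['distortion'])[0][:,0]
E
python3 - <<'E'
from h import *
names="dog_mid go_jaws nogo_jaws go_stand nogo_stand rack bay dog_round dog_ball dog_done".split()
for q in names:
    for n in ("scene","top"):
        print(q,n,[(np.round(r['centre'],1).tolist(),round(r['score'],2)) for r in viewer.search_frame(n,q)])
E
```

```text
dog_mid scene [([342.7, 148.3], 0.87), ([367.6, 178.5], 0.75), ([374.2, 117.3], 0.72), ([348.7, 119.7], 0.67), ([106.8, 227.3], 0.38)]
dog_mid top [([136.5, 238.7], 0.63), ([166.6, 205.1], 0.51), ([111.0, 232.0], 0.5)]
go_jaws scene [([240.7, 230.2], 0.58), ([197.3, 232.8], 0.42), ([155.2, 184.5], 0.29)]
go_jaws top [([234.7, 191.5], 0.93)]
nogo_jaws scene [([197.6, 234.2], 0.98), ([240.5, 230.3], 0.18)]
nogo_jaws top [([319.8, 177.8], 0.63), ([171.3, 256.5], 0.61)]
go_stand scene [([282.4, 198.8], 0.81), ([188.0, 172.1], 0.3)]
go_stand top [([233.9, 192.6], 0.62), ([181.7, 237.5], 0.41)]
nogo_stand scene [([200.1, 240.2], 0.84), ([259.1, 139.0], 0.73), ([321.3, 152.3], 0.71)]
nogo_stand top [([317.2, 182.8], 0.81), ([226.9, 268.6], 0.45)]
rack scene [([322.0, 151.7], 0.62)]
rack top [([177.1, 235.9], 0.62), ([235.7, 191.3], 0.4)]
bay scene [([106.7, 228.3], 0.81)]
bay top [([379.3, 238.8], 0.97), ([227.3, 266.2], 0.58)]
dog_round scene [([323.4, 134.7], 0.81), ([104.4, 226.5], 0.53)]
dog_round top [([172.1, 232.4], 0.62), ([168.5, 205.0], 0.4)]
dog_ball scene [([308.4, 116.3], 0.65)]
dog_ball top [([174.1, 255.5], 0.69), ([284.7, 142.8], 0.31)]
dog_done scene [([118.2, 227.0], 0.69), ([189.2, 169.3], 0.42)]
dog_done top [([236.4, 190.3], 0.73), ([381.3, 216.5], 0.7), ([176.8, 237.8], 0.2)]
```

Run:
```python
import cv2
t=cv2.imread("pics/top0.png"); s=cv2.imread("pics/scene0.png")
def c(im,x0,y0,x1,y1,k,n): cv2.imwrite(f"pics/{n}.png",cv2.resize(im[y0:y1,x0:x1],None,fx=k,fy=k,interpolation=cv2.INTER_CUBIC))
c(t,210,130,350,220,5.6,"t_g"); c(t,95,150,215,280,4.5,"t_r"); c(t,350,185,410,285,6,"t_t")
c(s,170,160,320,275,5,"s_g"); c(s,280,95,400,215,5,"s_r")
c(s,70,170,160,275,5.6,"s_t")
```

```text
(no output)
```

View pics/t_g.png

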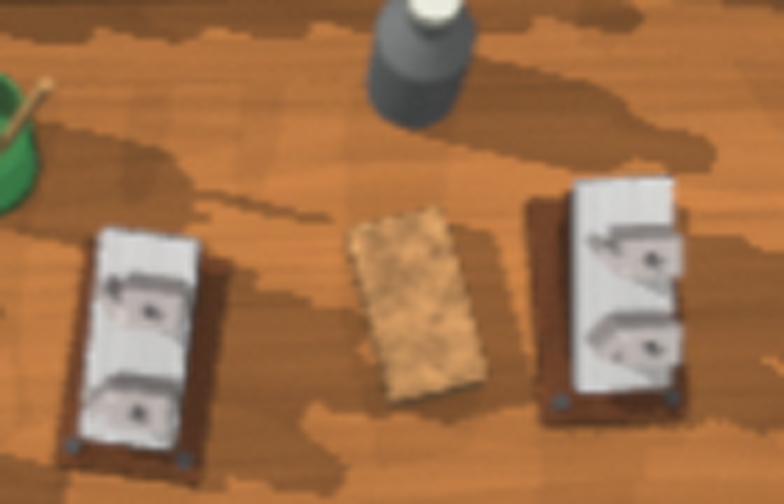

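View pics/s_g.png

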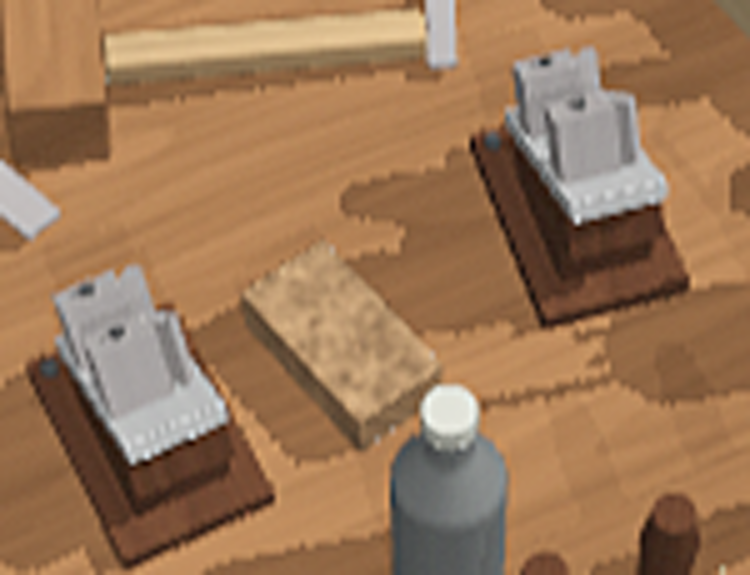

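View pics/t_r.png

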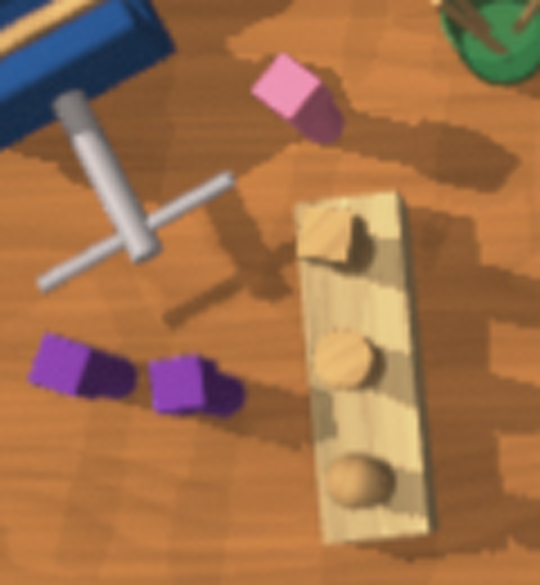

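View pics/s_r.png

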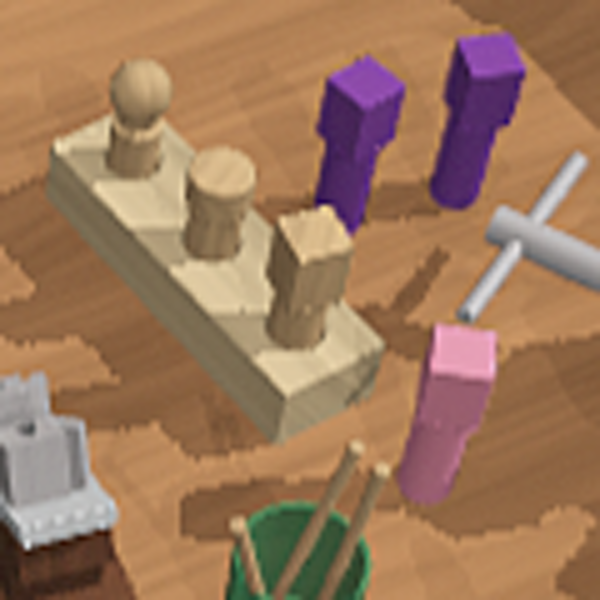

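View pics/t_t.png

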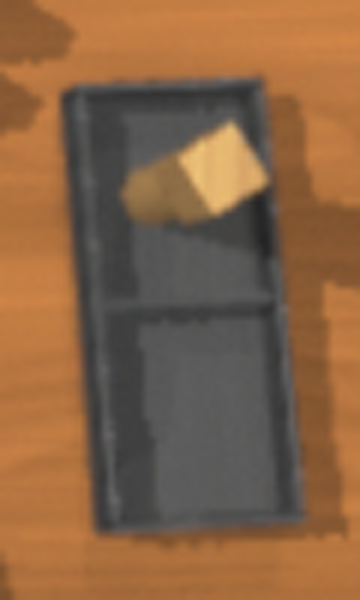

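View pics/s_t.png

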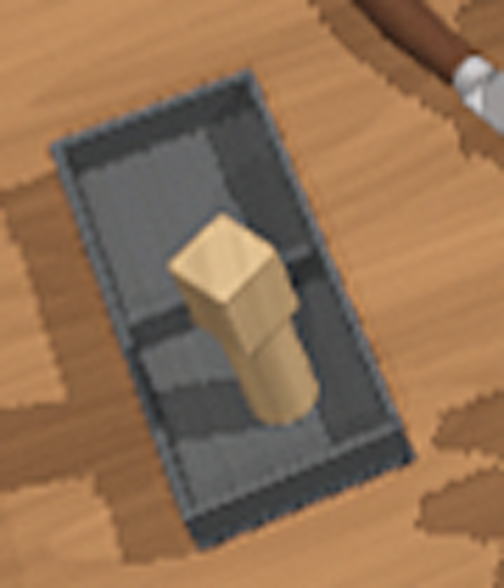

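Run:
```python
import cv2
t=cv2.imread("pics/top0.png"); s=cv2.imread("pics/scene0.png")
def c(im,x0,y0,x1,y1,k,n):
    o=cv2.resize(im[y0:y1,x0:x1],None,fx=k,fy=k,interpolation=cv2.INTER_CUBIC)
    for i in range(x0,x1,5): cv2.putText(o,str(i),((i-x0)*k,8),0,.3,(255,255,0)); cv2.line(o,((i-x0)*k,10),((i-x0)*k,14),(255,255,0))
    for i in range(y0,y1,5): cv2.putText(o,str(i),(0,(i-y0)*k+4),0,.3,(0,255,255))
    cv2.imwrite(f"pics/{n}.png",o)
c(t,215,165,259,219,11,"zt_go"); c(t,298,155,342,209,11,"zt_no")
c(s,260,163,314,226,9,"zs_go"); c(s,172,208,228,272,9,"zs_no")
```

```text
(no output)
```

View pics/zt_go.png

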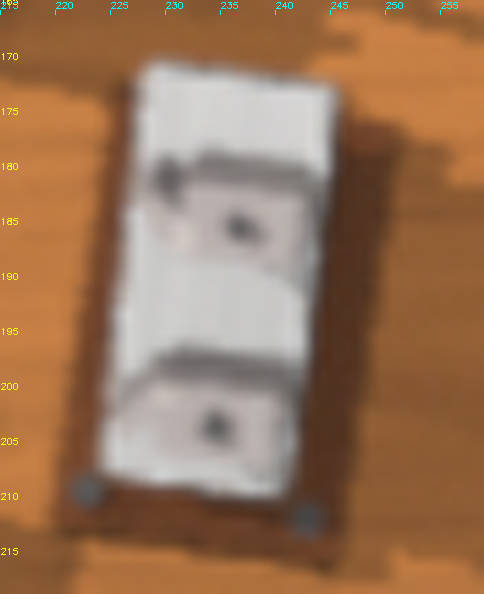

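View pics/zt_no.png

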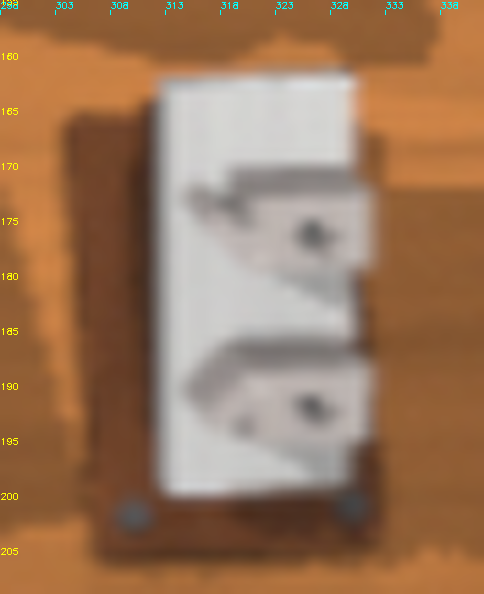

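View pics/zs_go.png

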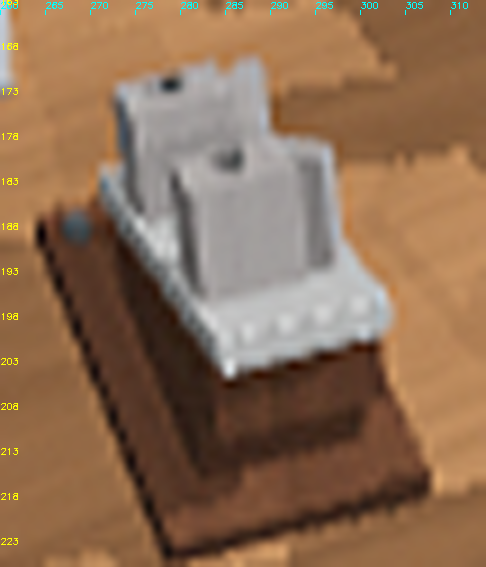

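View pics/zs_no.png

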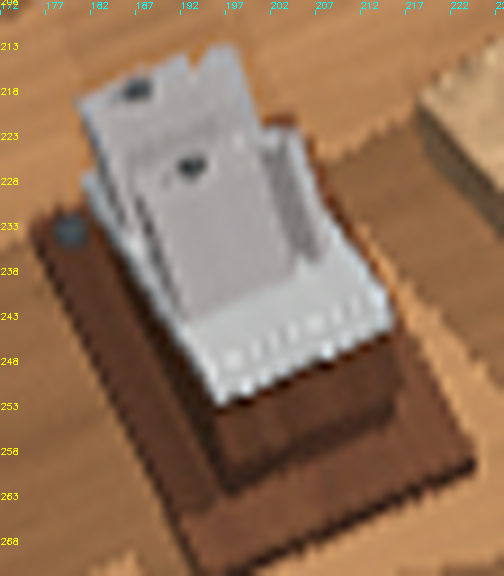

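```bash
cat > fit.py <<'E'
from h import *
from scipy.optimize import least_squares
def frame(p):
    x,y,yaw=p[:3]; c,s=np.cos(yaw),np.sin(yaw); Rz=np.array([[c,-s,0],[s,c,0],[0,0,1]])
    a=.45; R=np.array([[np.cos(a),0,-np.sin(a)],[0,1,0],[np.sin(a),0,np.cos(a)]])
    return Rz, Rz@R, np.array([x,y,.075])
def W(p,kind,q):
    Rz,R,o=frame(p); q=np.array(q)/1000
    return o+R@q if kind=='j' else Rz@q+np.array([p[0],p[1],0])
def obs(gap,T,S):
    h=gap/2+11
    return T,S
go=[('top','j',(63,28,0),(227.9,170.5)),('top','j',(63,-28,0),(245.3,172.6)),('top','j',(-63,-28,0),(240.5,209.8)),('top','j',(-63,28,0),(223.9,207.5)),
('scene','j',(63,-28,0),(284,200.9)),('scene','j',(63,28,0),(302.6,195.1)),('scene','j',(-63,-28,0),(271,181.7)),
('scene','b',(70,-45,0),(277.9,224.8)),('scene','b',(70,45,0),(307.3,217.2)),
('top','j',(30,0,40),(236.2,185.3)),('top','j',(-30,0,40),(234.1,203.4)),
('scene','j',(30,0,40),(260+230/9-.45,163+160/9-.45)),('scene','j',(-30,0,40),(260+170/9-.45,163+84/9-.45))]
no=[('top','j',(63,28,0),(312.1,161.6)),('top','j',(63,-28,0),(329.8,161.1)),('top','j',(-63,-28,0),(329.6,198.9)),('top','j',(-63,28,0),(312.1,199.6)),
('scene','j',(63,-28,0),(172+213/9-.45,208+388/9-.45)),('scene','j',(63,28,0),(172+393/9-.45,208+310/9-.45)),('scene','j',(-63,-28,0),(172+88/9-.45,208+175/9-.45)),
('scene','b',(70,-45,0),(172+205/9-.45,208+580/9-.45)),('scene','b',(70,45,0),(172+475/9-.45,208+465/9-.45)),
('top','j',(26,0,40),(325.7,176)),('top','j',(-26,0,40),(325.7,191.6)),
('scene','j',(26,0,40),(172+192/9-.45,208+165/9-.45)),('scene','j',(-26,0,40),(172+137/9-.45,208+90/9-.45))]
if __name__=="__main__":
  for nm,L,g in (("go",go,(.6,.15,0)),("no",no,(.6,-.13,0))):
    f=lambda p:np.concatenate([proj(n,W(p,k,q))[0]-uv for n,k,q,uv in L])
    r=least_squares(f,g,loss='soft_l1'); print(nm,r.x)
    for l,e in zip(L,f(r.x).reshape(-1,2)): print(l[:3],np.round(e,1))
E
python3 fit.py
```

```text
go [ 0.61853688  0.14671565 -0.14117343]
('top', 'j', (63, 28, 0)) [0.2 0.7]
('top', 'j', (63, -28, 0)) [0.1 0.5]
('top', 'j', (-63, -28, 0)) [1.1 0.5]
('top', 'j', (-63, 28, 0)) [0.8 0.8]
('scene', 'j', (63, -28, 0)) [-0.4 -0.3]
('scene', 'j', (63, 28, 0)) [0.1 0.3]
('scene', 'j', (-63, -28, 0)) [-1.6  0.2]
('scene', 'b', (70, -45, 0)) [0.2 1.6]
('scene', 'b', (70, 45, 0)) [-0.2  1. ]
('top', 'j', (30, 0, 40)) [-1.6 -0.2]
('top', 'j', (-30, 0, 40)) [-1.2 -0.1]
('scene', 'j', (30, 0, 40)) [ 2.4 -0. ]
('scene', 'j', (-30, 0, 40)) [ 1.9 -0. ]
no [ 0.64558081 -0.13757381  0.03346805]
('top', 'j', (63, 28, 0)) [0.8 0.7]
('top', 'j', (63, -28, 0)) [0.3 0.3]
('top', 'j', (-63, -28, 0)) [ 0.5 -0.2]
('top', 'j', (-63, 28, 0)) [1.3 0.1]
('scene', 'j', (63, -28, 0)) [-0.9 -1.3]
('scene', 'j', (63, 28, 0)) [-0.8 -1.7]
('scene', 'j', (-63, -28, 0)) [-1.5  0.7]
('scene', 'b', (70, -45, 0)) [0.3 3. ]
('scene', 'b', (70, 45, 0)) [0.5 1.5]
('top', 'j', (26, 0, 40)) [-1.6 -0.2]
('top', 'j', (-26, 0, 40)) [-1.6  0. ]
('scene', 'j', (26, 0, 40)) [ 2.7 -0.1]
('scene', 'j', (-26, 0, 40)) [ 2.5 -0.2]
```

```bash
sed -i "s/,0,40),/,-7.5,40),/g" fit.py; sed -i "s/^('scene','b'.*$//" fit.py; python3 fit.py
cat >> fit.py <<'E'
  for nm,p,gap in (("go",None,38),("no",None,30)):
    L=go if nm=="go" else no
    f=lambda p:np.concatenate([proj(n,W(p,k,q))[0]-uv for n,k,q,uv in L])
    p=least_squares(f,(.6,.15 if nm=="go" else -.13,0),loss='soft_l1').x
    for n in ("top","scene"):
        im=cv2.imread(f"pics/{n}0.png"); k=8; c=np.round(proj(n,W(p,'j',(0,0,0)))[0]).astype(int); x0,y0=c-36
        o=cv2.resize(im[y0:y0+72,x0:x0+72],None,fx=k,fy=k,interpolation=cv2.INTER_CUBIC)
        def pl(kind,pts,col):
            q=np.array([proj(n,W(p,kind,a))[0] for a in pts]); q=((q-[x0,y0]+.5)*k).astype(int); cv2.polylines(o,[q],True,col,1)
        pl('j',[(63,28,0),(63,-28,0),(-63,-28,0),(-63,28,0)],(0,0,255))
        pl('b',[(70,45,0),(70,-45,0),(-70,-45,0),(-70,45,0)],(255,0,0))
        for sg in (1,-1):
            h=gap/2
            pl('j',[(sg*h,-25,40),(sg*h,10,40),(sg*(h+14),24,40),(sg*(h+22),24,40),(sg*(h+22),-25,40)],(0,255,0))
        cv2.imwrite(f"pics/ov_{nm}_{n}.png",o)
E
python3 fit.py >/dev/null; cd pics; python3 -c "
import cv2,numpy as np
for n in('go','no'): cv2.imwrite(f'ov_{n}.png',cv2.resize(np.hstack([cv2.imread(f'ov_{n}_top.png'),cv2.imread(f'ov_{n}_scene.png')]),None,fx=.69,fy=.69,interpolation=3))"
```

```text
go [ 0.61941195  0.14864517 -0.16455187]
('top', 'j', (63, 28, 0)) [0.  0.3]
('top', 'j', (63, -28, 0)) [-0.1  0.5]
('top', 'j', (-63, -28, 0)) [0.1 0.4]
('top', 'j', (-63, 28, 0)) [-0.1  0.3]
('scene', 'j', (63, -28, 0)) [-0.2 -0.4]
('scene', 'j', (63, 28, 0)) [0.5 0.6]
('scene', 'j', (-63, -28, 0)) [-0.5 -0.1]
('top', 'j', (30, -7.5, 40)) [ 0.3 -0.1]
('top', 'j', (-30, -7.5, 40)) [ 0.2 -0. ]
('scene', 'j', (30, -7.5, 40)) [0.5 0.6]
('scene', 'j', (-30, -7.5, 40)) [0.5 0.5]
no [ 0.6460745  -0.13549258  0.01525851]
('top', 'j', (63, 28, 0)) [0.5 0.4]
('top', 'j', (63, -28, 0)) [-0.   0.3]
('top', 'j', (-63, -28, 0)) [-0.4 -0.2]
('top', 'j', (-63, 28, 0)) [ 0.3 -0.2]
('scene', 'j', (63, -28, 0)) [-0.5 -1.4]
('scene', 'j', (63, 28, 0)) [-0.3 -1.6]
('scene', 'j', (-63, -28, 0)) [-0.4  0.2]
('top', 'j', (26, -7.5, 40)) [ 0.1 -0.4]
('top', 'j', (-26, -7.5, 40)) [-0.1 -0.2]
('scene', 'j', (26, -7.5, 40)) [0.7 0.9]
('scene', 'j', (-26, -7.5, 40)) [1.  0.6]Traceback (most recent call last):
  File "fit.py", line 26, in <module>
    r=least_squares(f,g,loss='soft_l1'); print(nm,r.x)
    retur
[... 1542 characters left out ...]
q))[0]-uv for n,k,q,uv in L])
                               ~~~~^^^^^^^^^^^^
  File "h.py", line 17, in proj
    c=viewer.calibration(n); P=np.atleast_2d(P)
ValueError: time passes only in moves, steps and waits
[ WARN:0@0.027] global loadsave.cpp:275 findDecoder imread_('ov_go_top.png'): can't open/read file: check file path/integrity
[ WARN:0@0.027] global loadsave.cpp:275 findDecoder imread_('ov_go_scene.png'): can't open/read file: check file path/integrity
Traceback (most recent call last):
cv2.error: OpenCV(4.12.0) :-1: error: (-5:Bad argument) in function 'resize'
> Overload resolution failed:
>  - src data type = object is not supported
>  - Expected Ptr<cv::UMat> for argument 'src'
```

```bash
sed -i 's/viewer.calibration(n)/CAL[n]/' h.py; sed -i '2a CAL={n:viewer.calibration(n) for n in ("scene","top")}' h.py; 
python3 fit.py |grep -E "^(go|no)"; cd pics; python3 -c "
import cv2,numpy as np
for n in('go','no'): cv2.imwrite(f'ov_{n}.png',cv2.resize(np.hstack([cv2.imread(f'ov_{n}_top.png'),cv2.imread(f'ov_{n}_scene.png')]),None,fx=.69,fy=.69,interpolation=3))"; cd ..; python3 -c "
from workcell import monitor; print(monitor.get_obs()['clock'])"
```

```text
go [ 0.61941195  0.14864517 -0.16455187]
no [ 0.6460745  -0.13549258  0.01525851]
1.1
```

View pics/ov_go.png

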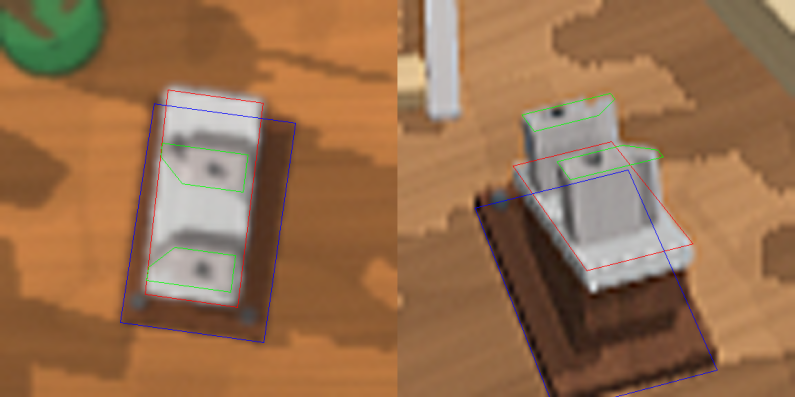

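View pics/ov_no.png

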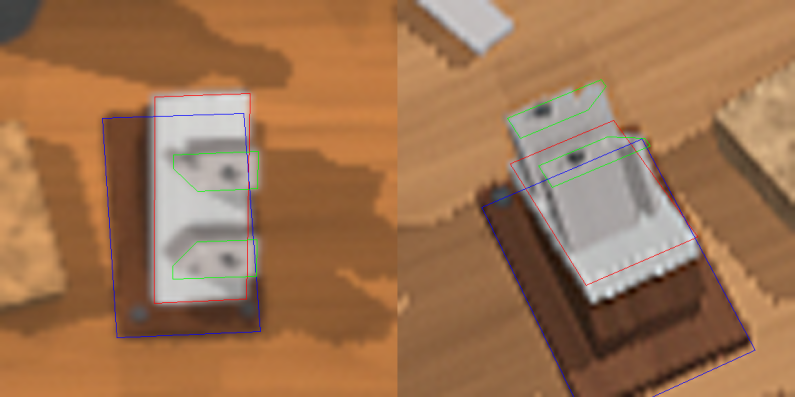

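Run:
```python
import cv2
t=cv2.imread("pics/top0.png"); s=cv2.imread("pics/scene0.png")
def c(im,x0,y0,x1,y1,k,n):
    o=cv2.resize(im[y0:y1,x0:x1],None,fx=k,fy=k,interpolation=cv2.INTER_CUBIC)
    for i in range(x0,x1,5): cv2.putText(o,str(i),((i-x0)*k,8),0,.3,(255,255,0)); cv2.line(o,((i-x0)*k,10),((i-x0)*k,14),(255,255,0))
    for i in range(y0,y1,5): cv2.putText(o,str(i),(0,(i-y0)*k+4),0,.3,(0,255,255))
    cv2.imwrite(f"pics/{n}.png",o)
c(t,155,188,195,240,11,"zt_d"); c(s,325,125,365,175,11,"zs_d")
c(t,355,190,405,280,6,"zt_t")
```

```text
(no output)
```

View pics/zt_d.png

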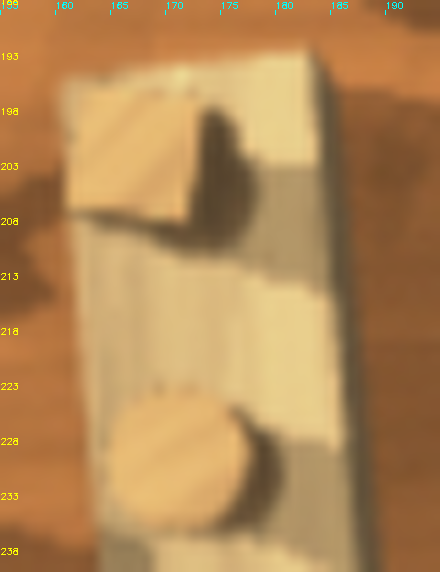

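View pics/zs_d.png

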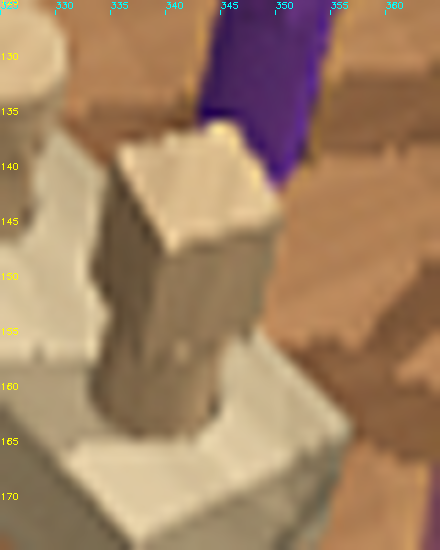

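View pics/zt_t.png

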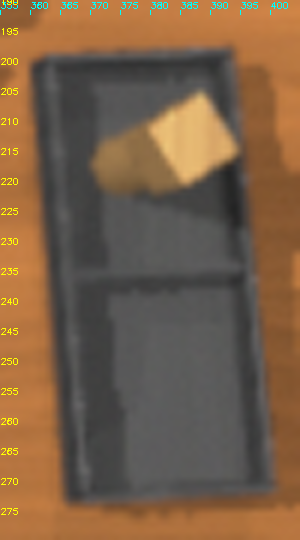

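Run:
```python
from h import *
from scipy.optimize import least_squares
def px(p,k,x0,y0): return np.array([( (a+.5)/k-.5+x0,(b+.5)/k-.5+y0) for a,b in p])
T=px([(70,92),(199,90),(190,220),(65,210)],11,155,188)
S=px([(118,150),(218,122),(282,212),(172,252)],11,325,125)
pt=np.array([atz("top",u,.135) for u in T]); ps=np.array([atz("scene",u,.135) for u in S])
print(np.round(pt,4),pt.mean(0)); print(np.round(ps,4),ps.mean(0))
for P in(pt,ps):
    e=np.roll(P,-1,0)-P; print(np.linalg.norm(e[:,:2],axis=1),np.degrees(np.arctan2(e[:,1],e[:,0]))%90)
# square fit top / both
q=np.array([(1,1),(1,-1),(-1,-1),(-1,1)])*.018
def f(p,w):
    c,s=np.cos(p[2]),np.sin(p[2]); Q=np.c_[q@np.array([[c,s],[-s,c]])+p[:2],np.full(4,.135)]
    r=[]
    if 't' in w: r.append(proj("top",Q)-T)
    if 's' in w:
        # scene order: first corner = min x? match nearest
        pr=proj("scene",Q); r.append(np.array([pr[np.argmin(np.linalg.norm(pr-u,axis=1))]-u for u in S]))
    return np.concatenate(r).ravel()
for w in ("t","s","ts"):
    r=least_squares(f,[*pt.mean(0)[:2],0],args=(w,)); print(w,r.x,np.round(r.fun,1))
R=px([(296,205),(400,192),(433,533),(323,545)],4.5,95,150)
pr=np.array([atz("top",u,.05) for u in R]); print("rack",np.round(pr,4),pr.mean(0)); d=pr[0]+pr[1]-pr[2]-pr[3]; print(np.linalg.norm(d)/2,np.degrees(np.arctan2(d[1],d[0])))
u=d/np.linalg.norm(d); print("hole end",pr.mean(0)+.085*u, pr.mean(0)-.085*u)
Y=px([(33,63),(232,48),(273,488),(66,503)],6,355,190)
pr=np.array([atz("top",u,.035) for u in Y]); print("tray",np.round(pr,4),pr.mean(0)); d=pr[0]+pr[1]-pr[2]-pr[3]; print(np.linalg.norm(d)/2,np.degrees(np.arctan2(d[1],d[0])))
u=d/np.linalg.norm(d); print("bay -",pr.mean(0)-.061*u)
print([atz("top",r,z) for r,z in (((171,231),.113),((174.1,255.5),.11))])
```

```text
[[0.5975 0.3749 0.135 ]
 [0.5972 0.3381 0.135 ]
 [0.5602 0.3403 0.135 ]
 [0.5639 0.3758 0.135 ]] [0.57969243 0.35724988 0.135     ]
[[0.5603 0.3417 0.135 ]
 [0.5637 0.3711 0.135 ]
 [0.5987 0.3683 0.135 ]
 [0.5977 0.3347 0.135 ]] [0.5801199  0.35394498 0.135     ]
[0.03679106 0.03704324 0.03570777 0.03366393] [89.50997862 86.65298185 84.14489289 88.47744454]
[0.0295742  0.03519568 0.0336142  0.03804356] [83.58758216 85.47214141 88.30767564 79.41427073]
t [ 0.57969492  0.35724913 -0.04880201] [ 0.2 -0.3 -0.1  0.1  0.  -0.2 -0.1  0.4]
s [ 0.58010543  0.35396159 -0.08548721] [-1.1  0.5  0.7 -0.2  0.8 -0.  -0.3 -0.3]
ts [ 0.57958124  0.35572045 -0.06574263] [ 0.8 -0.4  0.5  0.3  0.4 -0.1  0.3  0.3 -0.8  0.3  0.9 -0.6  1.2 -0.5
  0.3 -0.5]
rack [[0.6151 0.3964 0.05  ]
 [0.623  0.3189 0.05  ]
 [0.3741 0.2944 0.05  ]
 [0.3669 0.3738 0.05  ]] [0.49477568 0.34587079 0.05      ]
0.24963565481883107 5.4126913136954204
hole end [0.57939668 0.35388874 0.05      ] [0.41015469 0.33785283 0.05      ]
tray [[ 0.5845 -0.2715  0.035 ]
 [ 0.5901 -0.3864  0.035 ]
 [ 0.3451 -0.3899  0.035 ]
 [ 0.3415 -0.2735  0.035 ]] [ 0.46528593 -0.33031481  0.035     ]
0.24404656567542807 0.6483398322214042
bay - [ 0.40428983 -0.33100505  0.035     ]
[array([0.48970675, 0.34663496, 0.113     ]), array([0.41391858, 0.33707943, 0.11      ])]
```

```bash
cat > go.py <<'E'
from h import *
from scipy.spatial.transform import Rotation as Ro
from fit import frame
GO=(0.6194,0.1486,-0.1646); NO=(0.6461,-0.1355,0.0153)
def vert(yawdeg):
    a=np.radians(yawdeg); x=np.array([np.cos(a),np.sin(a),0]); z=np.array([0,0,-1.]); return np.c_[x,np.cross(z,x),z]
def jaw(p):
    _,R,o=frame(p); return R,o
def tool_in_jaw(p,q,L=.081):
    R,o=jaw(p); tip=o+R@np.array(q); return tip+L*R[:,2], np.c_[-R[:,0],R[:,1],-R[:,2]]
def delta(pos,R=None):
    o=monitor.get_obs(); R0=o['tool_rot']; 
    d=R0.T@(np.array(pos)-o['eef_pos']); a=np.zeros(3) if R is None else np.degrees(Ro.from_matrix(R0.T@R).as_rotvec())
    print("clock",round(o['clock'],2),"tcp",np.round(o['eef_pos'],4),"w",round(o['gripper_width'],3),"F",np.round(o['wrist_force'],2)," q",np.round(o['joint_pos'],2))
    print("ax %.2f ay %.2f az %.2f  x %.4f y %.4f z %.4f"%(*a,*d))
E
python3 -c "
from go import *
delta((.42,-.1,.32),vert(100)); delta((.5797,.3555,.25),vert(176.5))"
```

```text
clock 1.1 tcp [ 0.2685 -0.5919  0.2313] w 0.999 F [-0.31  0.87  0.76]  q [ 1.05  0.38  0.04  1.6  -0.02  1.16 -0.05]
ax 0.00 ay -0.00 az -75.60  x 0.3412 y -0.3854 z -0.0887
clock 1.1 tcp [ 0.2685 -0.5919  0.2313] w 0.999 F [-0.31  0.87  0.76]  q [ 1.05  0.38  0.04  1.6  -0.02  1.16 -0.05]
ax 0.00 ay -0.00 az -152.10  x 0.6748 y -0.7343 z -0.0187
```

```bash
python3 -m pendant '[{"z":-0.04},{"z":-0.08},{"ax":0,"ay":0,"az":-76,"x":0.34,"y":-0.385,"z":-0.09},{"ax":0,"ay":0,"az":-76,"x":0.34,"y":-0.385,"z":-0.09},{"ax":0,"ay":0,"az":-76,"x":0.34,"y":-0.385,"z":-0.09},{"ax":0,"ay":0,"az":-76,"x":0.34,"y":-0.385,"z":-0.09},{"ax":0,"ay":0,"az":-76,"x":0.34,"y":-0.385,"z":-0.09},{"ax":0,"ay":0,"az":-76,"x":0.34,"y":-0.385,"z":-0.09},{"ax":0,"ay":0,"az":-76,"x":0.34,"y":-0.385,"z":-0.09},{"ax":0,"ay":0,"az":-76,"x":0.34,"y":-0.385,"z":-0.09}]'; python3 -c "
from go import *
delta((.5797,.3555,.25),vert(176.5))"
```

```text
clock 1.1 tcp [ 0.2685 -0.5919  0.2313] w 0.999 F [-0.31  0.87  0.76]  q [ 1.05  0.38  0.04  1.6  -0.02  1.16 -0.05]
ax 0.00 ay -0.00 az -152.10  x 0.6748 y -0.7343 z -0.0187invalid input
```

```bash
python3 -m pendant '[{"ax":0,"ay":0,"az":0,"x":0,"y":0,"z":-0.04,"fingers":0.085},{"ax":0,"ay":0,"az":0,"x":0,"y":0,"z":-0.08,"fingers":0.085},{"ax":0,"ay":0,"az":-76,"x":0.34,"y":-0.385,"z":-0.09,"fingers":0.085},{"ax":0,"ay":0,"az":-76,"x":0.34,"y":-0.385,"z":-0.09,"fingers":0.085},{"ax":0,"ay":0,"az":-76,"x":0.34,"y":-0.385,"z":-0.09,"fingers":0.085},{"ax":0,"ay":0,"az":-76,"x":0.34,"y":-0.385,"z":-0.09,"fingers":0.085},{"ax":0,"ay":0,"az":-76,"x":0.34,"y":-0.385,"z":-0.09,"fingers":0.085},{"ax":0,"ay":0,"az":-76,"x":0.34,"y":-0.385,"z":-0.09,"fingers":0.085},{"ax":0,"ay":0,"az":-76,"x":0.34,"y":-0.385,"z":-0.09,"fingers":0.085},{"ax":0,"ay":0,"az":-76,"x":0.34,"y":-0.385,"z":-0.09,"fingers":0.085}]'; python3 -c "
from go import *
delta((.5797,.3555,.25),vert(176.5))"
```

```text
clock: 1.93
eef_pos: [0.3664, -0.2714, 0.3181]
tool_rot: [[0.139, 0.99, 0.001], [0.99, -0.139, -0.001], [-0.001, 0.001, -1.0]]
wrist_force: [0.4, -0.7, 0.7]
gripper_width: 0.996
clock 1.93 tcp [ 0.3664 -0.2714  0.3181] w 0.996 F [ 0.41 -0.75  0.68]  q [ 0.81 -0.05 -0.25  1.92 -0.01  1.27  0.42]
ax -0.01 ay 0.06 az -94.47  x 0.6504 y 0.1243 z 0.0677
```

```bash
python3 -m pendant '[{"ax":0,"ay":0,"az":-94.4,"x":0.65,"y":0.124,"z":0.03,"fingers":0.085},{"ax":0,"ay":0,"az":-94.4,"x":0.65,"y":0.124,"z":0.03,"fingers":0.085},{"ax":0,"ay":0,"az":-94.4,"x":0.65,"y":0.124,"z":0.03,"fingers":0.085},{"ax":0,"ay":0,"az":-94.4,"x":0.65,"y":0.124,"z":0.03,"fingers":0.085},{"ax":0,"ay":0,"az":-94.4,"x":0.65,"y":0.124,"z":0.03,"fingers":0.085},{"ax":0,"ay":0,"az":-94.4,"x":0.65,"y":0.124,"z":0.03,"fingers":0.085},{"ax":0,"ay":0,"az":-94.4,"x":0.65,"y":0.124,"z":0.03,"fingers":0.085},{"ax":0,"ay":0,"az":-94.4,"x":0.65,"y":0.124,"z":0.03,"fingers":0.085},{"ax":0,"ay":0,"az":-94.4,"x":0.65,"y":0.124,"z":0.03,"fingers":0.085},{"ax":0,"ay":0,"az":-94.4,"x":0.65,"y":0.124,"z":0.03,"fingers":0.085}]'; python3 -c "
from go import *
delta((.5797,.3555,.25),vert(176.5))"
```

```text
clock: 2.77
eef_pos: [0.5029, 0.1218, 0.2993]
tool_rot: [[-0.896, 0.444, 0.002], [0.444, 0.896, -0.0], [-0.002, 0.0, -1.0]]
wrist_force: [0.8, -1.3, -0.6]
gripper_width: 1.001
clock 2.77 tcp [0.5029 0.1218 0.2993] w 1.001 F [ 0.76 -1.32 -0.64]  q [ 0.34  0.13 -0.7   1.8   0.09  1.24  0.72]
ax -0.00 ay 0.09 az -22.86  x 0.0350 y 0.2435 z 0.0494
```

```bash
python3 -m pendant '[{"ax":0,"ay":0.1,"az":-22.9,"x":0.035,"y":0.2435,"z":0.0,"fingers":0.085},{"ax":0,"ay":0.1,"az":-22.9,"x":0.035,"y":0.2435,"z":0.0,"fingers":0.085},{"ax":0,"ay":0.1,"az":-22.9,"x":0.035,"y":0.2435,"z":0.0,"fingers":0.085},{"ax":0,"ay":0.1,"az":-22.9,"x":0.035,"y":0.2435,"z":0.0,"fingers":0.085},{"ax":0,"ay":0.1,"az":-22.9,"x":0.035,"y":0.2435,"z":0.0,"fingers":0.085},{"ax":0,"ay":0.1,"az":-22.9,"x":0.035,"y":0.2435,"z":0.0,"fingers":0.085},{"ax":0,"ay":0.1,"az":-22.9,"x":0.035,"y":0.2435,"z":0.02,"fingers":0.085},{"ax":0,"ay":0.1,"az":-22.9,"x":0.035,"y":0.2435,"z":0.049,"fingers":0.085},{"ax":0,"ay":0.1,"az":-22.9,"x":0.035,"y":0.2435,"z":0.049,"fingers":0.085},{"ax":0,"ay":0.1,"az":-22.9,"x":0.035,"y":0.2435,"z":0.049,"fingers":0.085}]'
python3 - <<'E'
from go import *
delta((.5797,.3555,.091),vert(176.5))
for n in ("top","scene"):
    im=viewer.camera(n); cv2.imwrite(f"pics/{n}1.png",im[:,:,::-1])
t=cv2.imread("pics/top1.png")[150:290,90:240]; s=cv2.imread("pics/scene1.png")[20:220,260:420]
cv2.imwrite("pics/g1.png",np.hstack([cv2.resize(t,(400,373)),cv2.resize(s,(400,500))[:373]]))
E
```

```text
clock: 3.6
eef_pos: [0.5798, 0.3516, 0.2475]
tool_rot: [[-0.998, 0.067, -0.006], [0.067, 0.998, -0.003], [0.006, -0.003, -1.0]]
wrist_force: [1.2, -1.1, 0.5]
gripper_width: 0.993
clock 3.6 tcp [0.5798 0.3516 0.2475] w 0.993 F [ 1.21 -1.13  0.53]  q [-0.07  0.54 -0.76  1.47  0.38  1.29  0.64]
ax -0.19 ay -0.32 az -0.32  x -0.0005 y 0.0044 z 0.1565
```

View pics/g1.png

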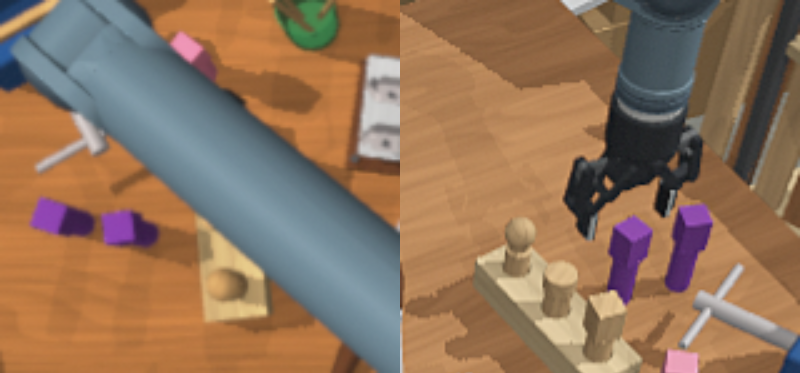

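```bash
python3 -m pendant '[{"ax":-0.2,"ay":-0.3,"az":-0.3,"x":0,"y":0.004,"z":0.02,"fingers":0.085},{"ax":-0.2,"ay":-0.3,"az":-0.3,"x":0,"y":0.004,"z":0.05,"fingers":0.085},{"ax":-0.2,"ay":-0.3,"az":-0.3,"x":0,"y":0.004,"z":0.08,"fingers":0.085},{"ax":-0.2,"ay":-0.3,"az":-0.3,"x":0,"y":0.004,"z":0.11,"fingers":0.085},{"ax":-0.2,"ay":-0.3,"az":-0.3,"x":0,"y":0.004,"z":0.135,"fingers":0.085},{"ax":-0.2,"ay":-0.3,"az":-0.3,"x":0,"y":0.004,"z":0.15,"fingers":0.085},{"ax":-0.2,"ay":-0.3,"az":-0.3,"x":0,"y":0.004,"z":0.157,"fingers":0.085},{"ax":-0.2,"ay":-0.3,"az":-0.3,"x":0,"y":0.004,"z":0.157,"fingers":0.085}]'
python3 - <<'E'
from go import *
delta((.5797,.3555,.091),vert(176.5))
for n in ("top","scene"):
    im=viewer.camera(n); cv2.imwrite(f"pics/{n}2.png",im[:,:,::-1])
s=cv2.imread("pics/scene2.png")[60:220,260:420]
cv2.imwrite("pics/g2.png",cv2.resize(s,(640,640))[:600])
E
```

```text
clock: 4.37
eef_pos: [0.5808, 0.3566, 0.0926]
tool_rot: [[-0.998, 0.062, 0.003], [0.062, 0.998, 0.003], [-0.003, 0.003, -1.0]]
wrist_force: [-0.1, -0.2, 0.3]
gripper_width: 0.996
clock 4.37 tcp [0.5808 0.3566 0.0926] w 0.996 F [-0.08 -0.23  0.32]  q [-0.11  0.69 -0.69  1.59  0.49  1.04  0.56]
ax 0.18 ay 0.17 az -0.04  x 0.0010 y -0.0012 z 0.0016
```

View pics/g2.png

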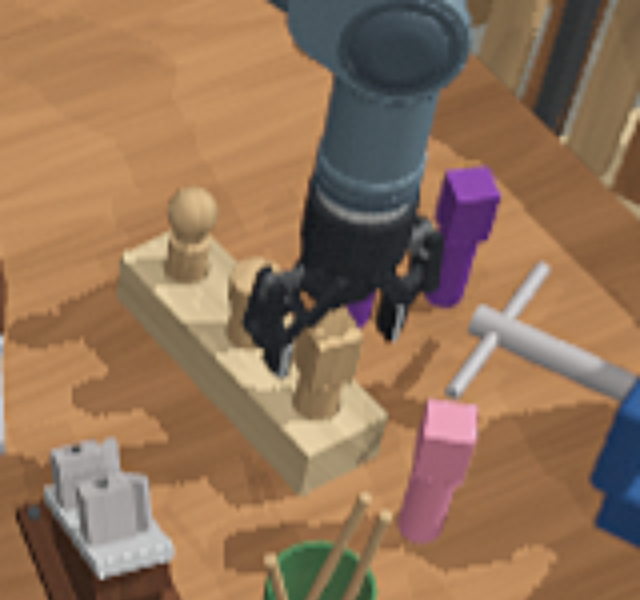

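```bash
python3 -m pendant '[{"ax":0,"ay":0,"az":0,"x":0,"y":0,"z":0,"fingers":0.0},{"ax":0,"ay":0,"az":0,"x":0,"y":0,"z":0,"fingers":0.0},{"ax":0,"ay":0,"az":0,"x":0,"y":0,"z":0,"fingers":0.0},{"ax":0,"ay":0,"az":0,"x":0,"y":0,"z":0,"fingers":0.0},{"ax":0,"ay":0,"az":0,"x":0,"y":0,"z":0,"fingers":0.0},{"ax":0,"ay":0,"az":0,"x":0,"y":0,"z":0,"fingers":0.0},{"ax":0,"ay":0,"az":0,"x":0,"y":0,"z":0,"fingers":0.0},{"ax":0,"ay":0,"az":0,"x":0,"y":0,"z":0,"fingers":0.0}]'
python3 - <<'E'
from go import *
delta((.5797,.3555,.091),vert(176.5))
im=viewer.camera("scene"); cv2.imwrite("pics/scene3.png",im[:,:,::-1])
s=cv2.imread("pics/scene3.png")[60:220,260:420]
cv2.imwrite("pics/g3.png",cv2.resize(s,(640,640))[:600])
E
```

```text
clock: 5.13
eef_pos: [0.5812, 0.3571, 0.0941]
tool_rot: [[-0.998, 0.061, 0.005], [0.061, 0.998, 0.003], [-0.005, 0.003, -1.0]]
wrist_force: [-1.5, -2.2, 6.2]
gripper_width: 0.424
clock 5.13 tcp [0.5812 0.3571 0.0941] w 0.424 F [-1.53 -2.17  6.23]  q [-0.12  0.69 -0.69  1.59  0.49  1.04  0.56]
ax 0.19 ay 0.28 az -0.01  x 0.0014 y -0.0017 z 0.0031
```

View pics/g3.png

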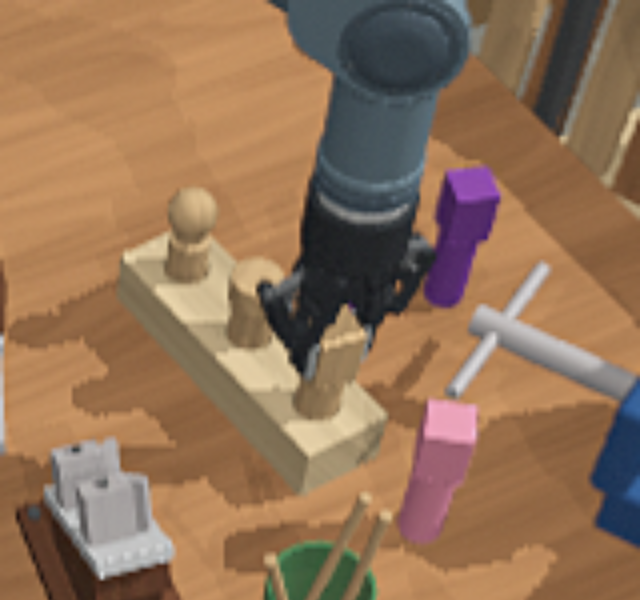

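Run:
```python
from go import *
print("jar",atz("top",(205,155),.05),"glue",atz("top",(286,140),.1), "sander",atz("top",(284,185),.035))
p,R=tool_in_jaw(GO,(0,.065,.06),.084); print(p,p+.084*R[:,2]); delta(p,R)
```

```text
jar [0.74925638 0.24688128 0.05      ] glue [ 0.77921004 -0.02390267  0.1       ] sander [ 0.6423098  -0.01700462  0.035     ]
[0.56826229 0.22298469 0.20466438] [0.60430556 0.21699781 0.12902683]
clock 5.18 tcp [0.5812 0.3571 0.0941] w 0.428 F [ 0.32 -2.98  6.98]  q [-0.12  0.69 -0.69  1.59  0.49  1.04  0.56]
ax 1.54 ay -25.49 az 5.77  x 0.0042 y -0.1343 z -0.1110
```

```bash
python3 -m pendant '[{"ax":0,"ay":0,"az":0,"x":0,"y":0,"z":-0.015,"fingers":0.0},{"ax":0,"ay":0,"az":0,"x":0,"y":0,"z":-0.035,"fingers":0.0},{"ax":0,"ay":0,"az":0,"x":0,"y":0,"z":-0.06,"fingers":0.0},{"ax":0,"ay":0,"az":0,"x":0,"y":0,"z":-0.09,"fingers":0.0},{"ax":0,"ay":0,"az":0,"x":0,"y":0,"z":-0.12,"fingers":0.0},{"ax":0,"ay":0,"az":0,"x":0,"y":0,"z":-0.14,"fingers":0.0},{"ax":0,"ay":0,"az":0,"x":0,"y":0,"z":-0.14,"fingers":0.0}]'
python3 - <<'E'
from go import *
p,R=tool_in_jaw(GO,(0,.065,.06),.084); print(p,p+.084*R[:,2]); delta(p,R)
im=viewer.camera("scene"); cv2.imwrite("pics/scene4.png",im[:,:,::-1])
s=cv2.imread("pics/scene4.png")[40:200,260:420]
cv2.imwrite("pics/g4.png",cv2.resize(s,(640,640))[:600])
E
```

```text
clock: 5.77
eef_pos: [0.582, 0.3599, 0.2397]
tool_rot: [[-0.998, 0.06, 0.012], [0.06, 0.998, 0.01], [-0.012, 0.011, -1.0]]
wrist_force: [0.7, 0.6, -1.1]
gripper_width: 0.426
[0.56826229 0.22298469 0.20466438] [0.60430556 0.21699781 0.12902683]
clock 5.77 tcp [0.582  0.3599 0.2397] w 0.426 F [ 0.68  0.65 -1.05]  q [-0.07  0.55 -0.76  1.48  0.39  1.25  0.63]
ax 2.00 ay -25.13 az 5.72  x 0.0058 y -0.1378 z 0.0334
```

View pics/g4.png

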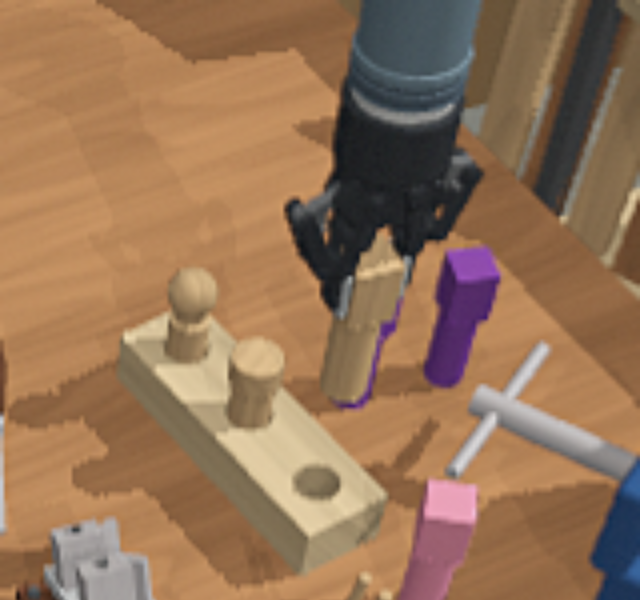

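```bash
python3 -m pendant '[{"ax":0.5,"ay":-6.3,"az":1.4,"x":0.001,"y":-0.034,"z":0.008,"fingers":0.0},{"ax":1,"ay":-12.5,"az":2.9,"x":0.003,"y":-0.069,"z":0.016,"fingers":0.0},{"ax":1.5,"ay":-18.8,"az":4.3,"x":0.004,"y":-0.103,"z":0.024,"fingers":0.0},{"ax":2,"ay":-25.1,"az":5.7,"x":0.006,"y":-0.138,"z":0.033,"fingers":0.0},{"ax":2,"ay":-25.1,"az":5.7,"x":0.006,"y":-0.138,"z":0.033,"fingers":0.0},{"ax":2,"ay":-25.1,"az":5.7,"x":0.006,"y":-0.138,"z":0.033,"fingers":0.0},{"ax":2,"ay":-25.1,"az":5.7,"x":0.006,"y":-0.138,"z":0.033,"fingers":0.0}]'
python3 - <<'E'
from go import *
p,R=tool_in_jaw(GO,(0,.065,.06),.084); delta(p,R)
p,R=tool_in_jaw(GO,(0,.065,.012),.084); delta(p,R)
for n in ("top","scene"):
    im=viewer.camera(n); cv2.imwrite(f"pics/{n}5.png",im[:,:,::-1])
t=cv2.imread("pics/top5.png")[140:260,160:280]; s=cv2.imread("pics/scene5.png")[60:260,220:380]
cv2.imwrite("pics/g5.png",np.hstack([cv2.resize(t,(400,400)),cv2.resize(s,(400,500))[100:]]))
E
```

```text
clock: 6.4
eef_pos: [0.563, 0.2178, 0.1962]
tool_rot: [[-0.894, 0.163, 0.417], [0.143, 0.986, -0.08], [-0.424, -0.012, -0.906]]
wrist_force: [0.4, 0.2, -0.7]
gripper_width: 0.421
clock 6.4 tcp [0.563  0.2178 0.1962] w 0.421 F [ 0.39  0.18 -0.71]  q [ 0.    0.22 -0.66  2.    0.68  0.76  0.33]
ax -0.59 ay -0.70 az 0.31  x -0.0075 y 0.0059 z -0.0059
clock 6.4 tcp [0.563  0.2178 0.1962] w 0.421 F [ 0.39  0.18 -0.71]  q [ 0.    0.22 -0.66  2.    0.68  0.76  0.33]
ax -0.59 ay -0.70 az 0.31  x -0.0081 y 0.0063 z 0.0421
```

View pics/g5.png

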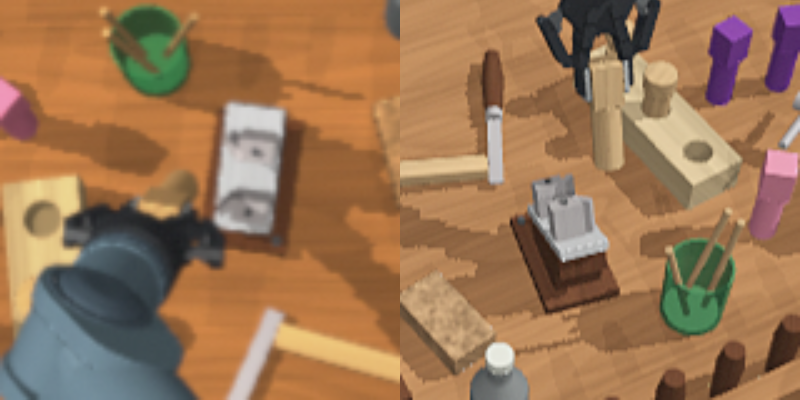

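```bash
python3 -m pendant '[{"ax":-0.6,"ay":-0.7,"az":0.3,"x":-0.008,"y":0.006,"z":-0.006,"fingers":0.0},{"ax":-0.6,"ay":-0.7,"az":0.3,"x":-0.008,"y":0.006,"z":-0.006,"fingers":0.0},{"ax":-0.6,"ay":-0.7,"az":0.3,"x":-0.008,"y":0.006,"z":-0.006,"fingers":0.0}]'
python3 - <<'E'
from go import *
p,R=tool_in_jaw(GO,(0,.065,.06),.084); delta(p,R)
E
```

```text
clock: 6.75
eef_pos: [0.5734, 0.227, 0.2106]
tool_rot: [[-0.885, 0.164, 0.437], [0.15, 0.987, -0.066], [-0.442, 0.007, -0.897]]
wrist_force: [0.9, 0.3, -2.3]
gripper_width: 0.425
clock 6.75 tcp [0.5734 0.227  0.2106] w 0.425 F [ 0.93  0.33 -2.27]  q [ 0.    0.22 -0.66  1.98  0.68  0.76  0.33]
ax 0.39 ay 0.42 az -0.17  x 0.0066 y -0.0049 z 0.0033
```

```bash
python3 -m pendant '[{"ax":0,"ay":0,"az":0,"x":0,"y":0,"z":0,"fingers":0.0},{"ax":0,"ay":0,"az":0,"x":0,"y":0,"z":0,"fingers":0.0},{"ax":0,"ay":0,"az":0,"x":0,"y":0,"z":0,"fingers":0.0}]'
python3 - <<'E'
from go import *
p,R=tool_in_jaw(GO,(0,.065,.06),.084); delta(p,R)
E
```

```text
clock: 7.0
eef_pos: [0.5714, 0.2248, 0.208]
tool_rot: [[-0.886, 0.164, 0.433], [0.149, 0.986, -0.069], [-0.439, 0.004, -0.899]]
wrist_force: [0.2, -1.1, -1.1]
gripper_width: 0.419
clock 7.0 tcp [0.5714 0.2248 0.208 ] w 0.419 F [ 0.2  -1.07 -1.13]  q [ 0.    0.22 -0.66  1.99  0.68  0.76  0.33]
ax 0.17 ay 0.23 az -0.12  x 0.0040 y -0.0023 z 0.0018
```

```bash
python3 -m pendant '[{"ax":0,"ay":0,"az":0,"x":0,"y":0,"z":0,"fingers":0.0},{"ax":0,"ay":0,"az":0,"x":0,"y":0,"z":0,"fingers":0.0},{"ax":0,"ay":0,"az":0,"x":0,"y":0,"z":0,"fingers":0.0},{"ax":0,"ay":0,"az":0,"x":0,"y":0,"z":0,"fingers":0.0},{"ax":0,"ay":0,"az":0,"x":0,"y":0,"z":0,"fingers":0.0},{"ax":0,"ay":0,"az":0,"x":0,"y":0,"z":0,"fingers":0.0}]'
python3 - <<'E'
from go import *
p,R=tool_in_jaw(GO,(0,.065,.06),.084); delta(p,R)
for n in ("top","scene"):
    im=viewer.camera(n); cv2.imwrite(f"pics/{n}6.png",im[:,:,::-1])
# predicted tip disc + axis overlay
o=monitor.get_obs(); R=o['tool_rot']; tip=o['eef_pos']+.084*R[:,2]
for n in ("top","scene"):
    im=cv2.imread(f"pics/{n}6.png"); c=proj(n,tip)[0]; x0,y0=(c-[40,45]).astype(int); k=7
    ov=cv2.resize(im[y0:y0+70,x0:x0+80],None,fx=k,fy=k,interpolation=2)
    a=np.linspace(0,6.283,40)
    for h,r in ((0,.017),(.075,.017)):
        q=tip-R[:,2]*h+r*(np.cos(a)[:,None]*R[:,0]+np.sin(a)[:,None]*R[:,1])
        cv2.polylines(ov,[((proj(n,q)-[x0,y0]+.5)*k).astype(int)],True,(0,0,255),1)
    for h in (.075,.125):
        q=np.array([tip-R[:,2]*h+.018*(i*R[:,0]+j*R[:,1]) for i,j in((1,1),(1,-1),(-1,-1),(-1,1))])
        cv2.polylines(ov,[((proj(n,q)-[x0,y0]+.5)*k).astype(int)],True,(255,0,0),1)
    cv2.imwrite(f"pics/g6{n}.png",ov)
E
```

```text
clock: 7.5
eef_pos: [0.5713, 0.2248, 0.2082]
tool_rot: [[-0.886, 0.164, 0.434], [0.149, 0.986, -0.069], [-0.439, 0.004, -0.898]]
wrist_force: [-0.5, 0.4, -1.5]
gripper_width: 0.422
clock 7.5 tcp [0.5713 0.2248 0.2082] w 0.422 F [-0.45  0.4  -1.55]  q [ 0.    0.22 -0.66  1.99  0.68  0.76  0.33]
ax 0.18 ay 0.26 az -0.11  x 0.0040 y -0.0023 z 0.0019
```

View pics/g6top.png

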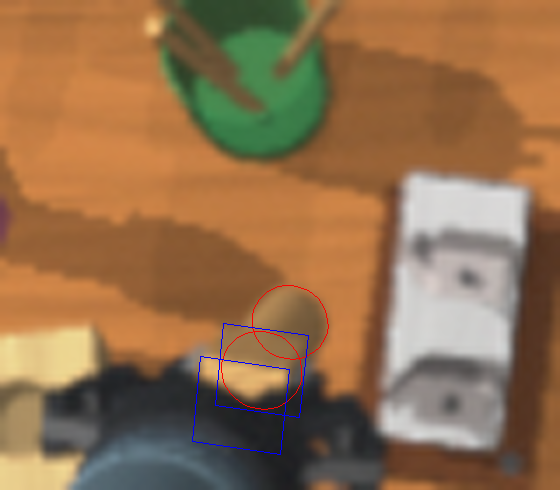

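View pics/g6scene.png

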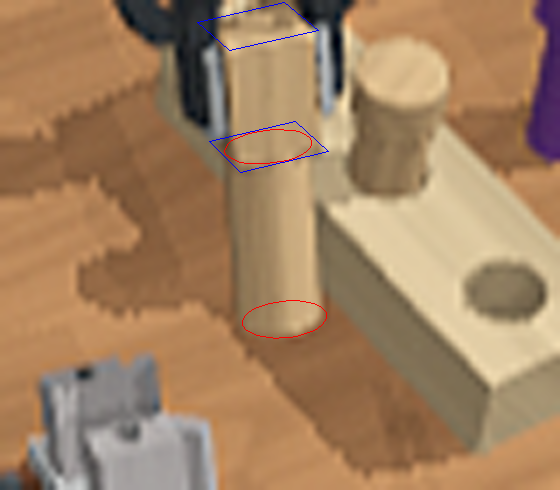

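```bash
python3 -m pendant '[{"ax":0.2,"ay":0.2,"az":-0.1,"x":0.001,"y":-0.001,"z":0.008,"fingers":0.0},{"ax":0.2,"ay":0.2,"az":-0.1,"x":0.002,"y":-0.002,"z":0.018,"fingers":0.0},{"ax":0.2,"ay":0.2,"az":-0.1,"x":0.004,"y":-0.002,"z":0.028,"fingers":0.0},{"ax":0.2,"ay":0.2,"az":-0.1,"x":0.004,"y":-0.002,"z":0.038,"fingers":0.0},{"ax":0.2,"ay":0.2,"az":-0.1,"x":0.004,"y":-0.002,"z":0.046,"fingers":0.0},{"ax":0.2,"ay":0.2,"az":-0.1,"x":0.004,"y":-0.002,"z":0.05,"fingers":0.0},{"ax":0.2,"ay":0.2,"az":-0.1,"x":0.004,"y":-0.002,"z":0.05,"fingers":0.0},{"ax":0.2,"ay":0.2,"az":-0.1,"x":0.004,"y":-0.002,"z":0.05,"fingers":0.0},{"ax":0.2,"ay":0.2,"az":-0.1,"x":0.004,"y":-0.002,"z":0.05,"fingers":0.0}]'
cat >> go.py <<'E'
def tipin(p,L=.084):
    o=monitor.get_obs(); R,c=jaw(p); t=o['tool_rot']; tip=o['eef_pos']+L*t[:,2]
    print("tip in jaw mm",np.round(R.T@(tip-c)*1000,1),"ang",round(float(np.arccos(min(1,-t[:,2]@R[:,2]))),4),"F tool",np.round(t.T@o['wrist_force'],1))
def over(tag,L=.084):
    o=monitor.get_obs(); R=o['tool_rot']; tip=o['eef_pos']+L*R[:,2]; outs=[]
    for n in ("top","scene"):
        im=viewer.camera(n)[:,:,::-1].copy(); cv2.imwrite(f"pics/{n}_{tag}.png",im); c=proj(n,tip)[0]; x0,y0=np.maximum((c-[28,40]).astype(int),0); k=7
        ov=cv2.resize(im[y0:y0+70,x0:x0+56],None,fx=k,fy=k,interpolation=2); a=np.linspace(0,6.283,40)
        q=tip+.017*(np.cos(a)[:,None]*R[:,0]+np.sin(a)[:,None]*R[:,1])
        cv2.polylines(ov,[((proj(n,q)-[x0,y0]+.5)*k).astype(int)],True,(0,0,255),1); outs.append(ov)
    cv2.imwrite(f"pics/ov_{tag}.png",np.hstack(outs))
E
python3 - <<'E'
from go import *
p,R=tool_in_jaw(GO,(0,.065,.012),.084); delta(p,R); tipin(GO); over("a")
E
```

```text
clock: 8.35
eef_pos: [0.5894, 0.2204, 0.1619]
tool_rot: [[-0.888, 0.164, 0.43], [0.147, 0.987, -0.071], [-0.436, 0.0, -0.9]]
wrist_force: [-0.1, 0.6, -0.3]
gripper_width: 0.423
clock 8.35 tcp [0.5894 0.2204 0.1619] w 0.423 F [-0.08  0.59 -0.32]  q [-0.03  0.31 -0.62  1.99  0.79  0.71  0.24]
ax 0.02 ay 0.09 az 0.00  x 0.0005 y -0.0009 z 0.0002
tip in jaw mm [ 0.6 66.  12.2] ang 0.0015 F tool [0.3 0.6 0.2]
```

View pics/ov_a.png

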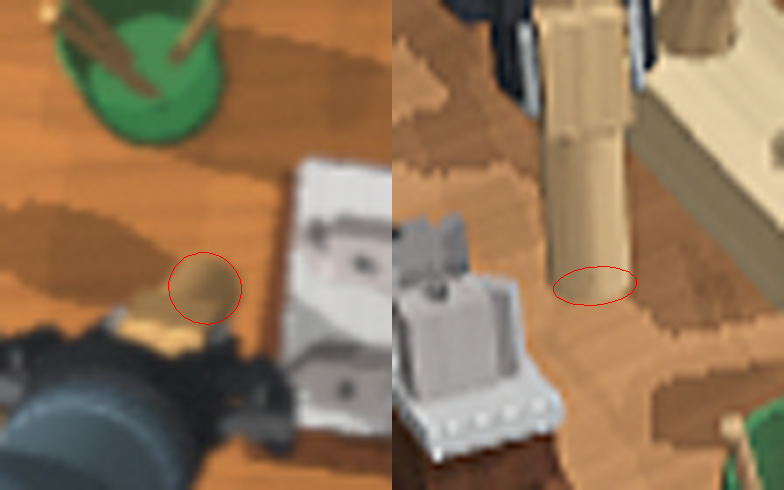

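```bash
python3 -m pendant '[{"ax":0,"ay":0,"az":0,"x":0.0,"y":-0.004,"z":0,"fingers":0.0},{"ax":0,"ay":0,"az":0,"x":0.0,"y":-0.01,"z":0,"fingers":0.0},{"ax":0,"ay":0,"az":0,"x":0.0,"y":-0.016,"z":0,"fingers":0.0},{"ax":0,"ay":0,"az":0,"x":0.0,"y":-0.022,"z":0,"fingers":0.0},{"ax":0,"ay":0,"az":0,"x":0.0,"y":-0.028,"z":0,"fingers":0.0},{"ax":0,"ay":0,"az":0,"x":0.0,"y":-0.034,"z":0,"fingers":0.0},{"ax":0,"ay":0,"az":0,"x":0.0,"y":-0.039,"z":0,"fingers":0.0},{"ax":0,"ay":0,"az":0,"x":0.0,"y":-0.044,"z":0,"fingers":0.0},{"ax":0,"ay":0,"az":0,"x":0.0,"y":-0.044,"z":0,"fingers":0.0},{"ax":0,"ay":0,"az":0,"x":0.0,"y":-0.044,"z":0,"fingers":0.0}]'
python3 - <<'E'
from go import *
p,R=tool_in_jaw(GO,(0,.022,.012),.084); delta(p,R); tipin(GO); over("b")
E
```

```text
clock: 9.28
eef_pos: [0.582, 0.1761, 0.1615]
tool_rot: [[-0.888, 0.165, 0.43], [0.148, 0.986, -0.072], [-0.436, -0.0, -0.9]]
wrist_force: [-0.7, 0.1, -0.6]
gripper_width: 0.42
clock 9.28 tcp [0.582  0.1761 0.1615] w 0.42 F [-0.69  0.12 -0.57]  q [ 0.05  0.26 -0.61  2.05  0.75  0.65  0.32]
ax -0.04 ay 0.06 az -0.04  x 0.0003 y 0.0010 z -0.0001
tip in jaw mm [ 0.4 20.9 11.9] ang 0.0013 F tool [0.9 0.  0.2]
```

View pics/ov_b.png

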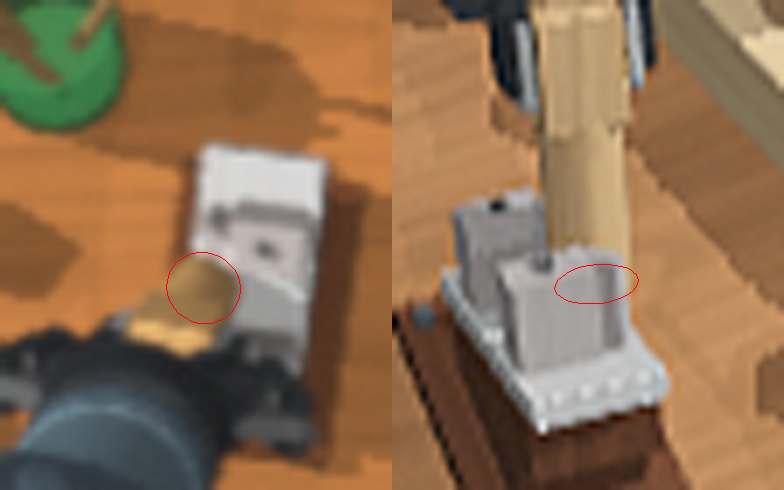

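```bash
python3 -m pendant '[{"ax":0,"ay":0,"az":0,"x":0.0,"y":-0.003,"z":0,"fingers":0.0},{"ax":0,"ay":0,"az":0,"x":0.0,"y":-0.007,"z":0,"fingers":0.0},{"ax":0,"ay":0,"az":0,"x":0.0,"y":-0.011,"z":0,"fingers":0.0},{"ax":0,"ay":0,"az":0,"x":0.0,"y":-0.015,"z":0,"fingers":0.0},{"ax":0,"ay":0,"az":0,"x":0.0,"y":-0.019,"z":0,"fingers":0.0},{"ax":0,"ay":0,"az":0,"x":0.0,"y":-0.022,"z":0,"fingers":0.0},{"ax":0,"ay":0,"az":0,"x":0.0,"y":-0.024,"z":0,"fingers":0.0},{"ax":0,"ay":0,"az":0,"x":0.0,"y":-0.024,"z":0,"fingers":0.0}]'
python3 - <<'E'
from go import *
p,R=tool_in_jaw(GO,(0,-.003,.012),.084); delta(p,R); tipin(GO)
E
```

```text
clock: 10.05
eef_pos: [0.5779, 0.1519, 0.1614]
tool_rot: [[-0.888, 0.165, 0.43], [0.148, 0.986, -0.073], [-0.436, -0.001, -0.9]]
wrist_force: [0.6, 0.3, -1.4]
gripper_width: 0.421
clock 10.05 tcp [0.5779 0.1519 0.1614] w 0.421 F [ 0.64  0.27 -1.45]  q [ 0.1   0.23 -0.61  2.08  0.73  0.62  0.38]
ax -0.08 ay 0.05 az -0.05  x 0.0002 y 0.0006 z -0.0002
tip in jaw mm [ 0.3 -3.7 11.8] ang 0.0017 F tool [0.1 0.4 1.6]
```

```bash
python3 -m pendant '[{"ax":0,"ay":0,"az":0,"x":0.0,"y":-0.004,"z":0,"fingers":0.0},{"ax":0,"ay":0,"az":0,"x":0.0,"y":-0.01,"z":0,"fingers":0.0},{"ax":0,"ay":0,"az":0,"x":0.0,"y":-0.017,"z":0,"fingers":0.0},{"ax":0,"ay":0,"az":0,"x":0.0,"y":-0.024,"z":0,"fingers":0.0},{"ax":0,"ay":0,"az":0,"x":0.0,"y":-0.032,"z":0,"fingers":0.0},{"ax":0,"ay":0,"az":0,"x":0.0,"y":-0.04,"z":0,"fingers":0.0},{"ax":0,"ay":0,"az":0,"x":0.0,"y":-0.048,"z":0,"fingers":0.0},{"ax":0,"ay":0,"az":0,"x":0.0,"y":-0.056,"z":0,"fingers":0.0},{"ax":0,"ay":0,"az":0,"x":0.0,"y":-0.062,"z":0,"fingers":0.0},{"ax":0,"ay":0,"az":0,"x":0.0,"y":-0.062,"z":0,"fingers":0.0}]'
python3 - <<'E'
from go import *
tipin(GO); over("c")
p,R=tool_in_jaw(NO,(0,.075,.035),.084); delta(p,R)
E
```

```text
clock: 10.88
eef_pos: [0.5674, 0.0891, 0.1612]
tool_rot: [[-0.888, 0.167, 0.429], [0.15, 0.986, -0.074], [-0.435, -0.002, -0.9]]
wrist_force: [0.1, -0.7, -0.9]
gripper_width: 0.421
tip in jaw mm [  0.1 -67.4  11.7] ang 0.0032 F tool [ 0.2 -0.6  0.9]
clock 10.98 tcp [0.5679 0.0914 0.1616] w 0.419 F [-0.5  -0.35 -1.66]  q [ 0.21  0.17 -0.6   2.14  0.64  0.55  0.54]
ax -4.51 ay 0.07 az -9.33  x -0.0541 y -0.1464 z 0.0033
```

View pics/ov_c.png

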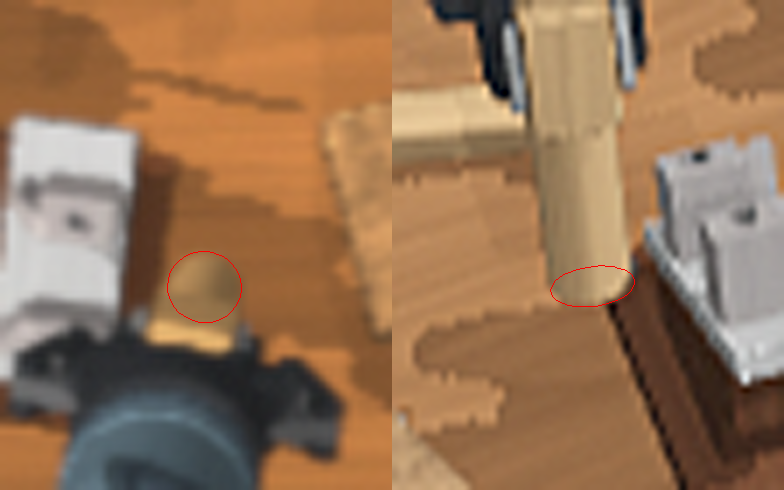

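```bash
python3 -m pendant '[{"ax":-0.5,"ay":0,"az":-1,"x":-0.006,"y":-0.015,"z":0.0,"fingers":0.0},{"ax":-1.2,"ay":0,"az":-2.5,"x":-0.015,"y":-0.04,"z":0.001,"fingers":0.0},{"ax":-2,"ay":0,"az":-4.2,"x":-0.025,"y":-0.067,"z":0.001,"fingers":0.0},{"ax":-3,"ay":0,"az":-6.2,"x":-0.036,"y":-0.097,"z":0.002,"fingers":0.0},{"ax":-4,"ay":0,"az":-8,"x":-0.046,"y":-0.125,"z":0.003,"fingers":0.0},{"ax":-4.5,"ay":0,"az":-9.1,"x":-0.052,"y":-0.141,"z":0.003,"fingers":0.0},{"ax":-4.5,"ay":0.1,"az":-9.3,"x":-0.054,"y":-0.146,"z":0.003,"fingers":0.0},{"ax":-4.5,"ay":0.1,"az":-9.3,"x":-0.054,"y":-0.146,"z":0.003,"fingers":0.0},{"ax":-4.5,"ay":0.1,"az":-9.3,"x":-0.054,"y":-0.146,"z":0.003,"fingers":0.0},{"ax":-4.5,"ay":0.1,"az":-9.3,"x":-0.054,"y":-0.146,"z":0.003,"fingers":0.0}]'
python3 - <<'E'
from go import *
over("d");tipin(NO)
p,R=tool_in_jaw(NO,(0,.06,.012),.084); delta(p,R)
E
```

```text
clock: 11.82
eef_pos: [0.5929, -0.0579, 0.1821]
tool_rot: [[-0.901, -0.019, 0.434], [-0.017, 1.0, 0.008], [-0.434, 0.0, -0.901]]
wrist_force: [-0.6, 0.3, -1.4]
gripper_width: 0.419
tip in jaw mm [-0.4 78.8 35.1] ang 0.0023 F tool [-0.3 -0.3  1.3]
clock 11.92 tcp [ 0.5928 -0.0577  0.1821] w 0.421 F [ 0.83 -0.27 -1.09]  q [ 0.66  0.17 -0.65  2.1   0.18  0.47  1.49]
ax 0.11 ay -0.08 az 0.22  x -0.0003 y -0.0186 z 0.0231
```

View pics/ov_d.png

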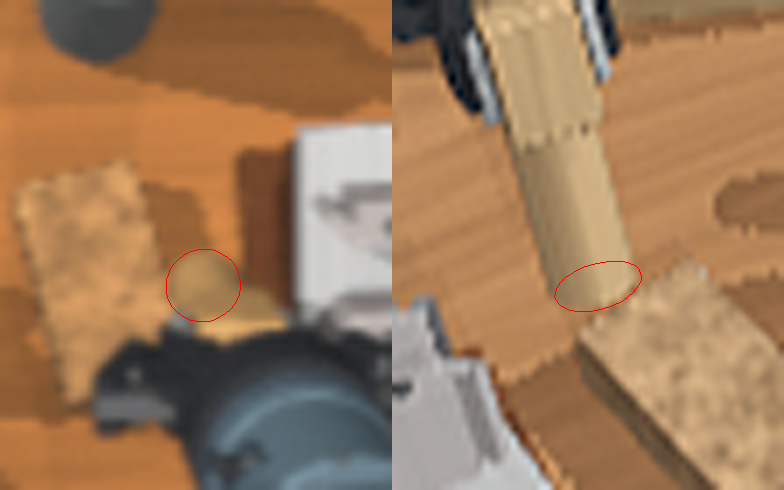

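```bash
python3 -m pendant '[{"ax":0.1,"ay":0,"az":0.2,"x":0,"y":-0.003,"z":0.005,"fingers":0.0},{"ax":0.1,"ay":0,"az":0.2,"x":0,"y":-0.008,"z":0.012,"fingers":0.0},{"ax":0.1,"ay":0,"az":0.2,"x":0,"y":-0.013,"z":0.018,"fingers":0.0},{"ax":0.1,"ay":0,"az":0.2,"x":0,"y":-0.018,"z":0.023,"fingers":0.0},{"ax":0.1,"ay":0,"az":0.2,"x":0,"y":-0.023,"z":0.023,"fingers":0.0},{"ax":0.1,"ay":0,"az":0.2,"x":0,"y":-0.028,"z":0.023,"fingers":0.0},{"ax":0.1,"ay":0,"az":0.2,"x":0,"y":-0.033,"z":0.023,"fingers":0.0},{"ax":0.1,"ay":0,"az":0.2,"x":0,"y":-0.036,"z":0.023,"fingers":0.0},{"ax":0.1,"ay":0,"az":0.2,"x":0,"y":-0.036,"z":0.023,"fingers":0.0},{"ax":0.1,"ay":0,"az":0.2,"x":0,"y":-0.036,"z":0.023,"fingers":0.0}]'
python3 - <<'E'
from go import *
over("e");tipin(NO)
p,R=tool_in_jaw(NO,(0,.03,.012),.084); delta(p,R)
E
```

```text
clock: 12.75
eef_pos: [0.6037, -0.0968, 0.162]
tool_rot: [[-0.901, -0.011, 0.435], [-0.01, 1.0, 0.004], [-0.435, -0.0, -0.901]]
wrist_force: [-0.6, -0.0, -1.3]
gripper_width: 0.42
tip in jaw mm [ 0.2 39.9 12.5] ang 0.0018 F tool [0.3 0.  2.3]
clock 12.85 tcp [ 0.6037 -0.0961  0.162 ] w 0.423 F [ 0.74  0.02 -2.17]  q [ 0.7   0.24 -0.63  2.08  0.2   0.43  1.54]
ax -0.10 ay -0.02 az -0.17  x 0.0002 y -0.0101 z 0.0005
```

View pics/ov_e.png

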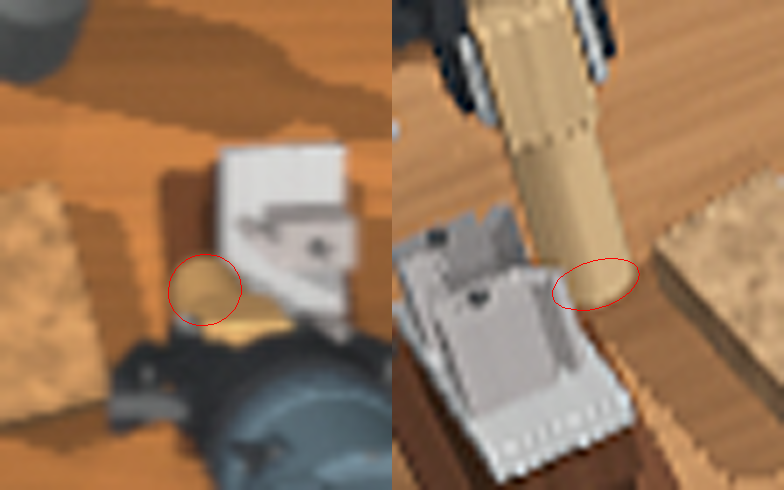

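```bash
python3 -m pendant '[{"ax":0,"ay":0,"az":0,"x":0,"y":-0.002,"z":0,"fingers":0.0},{"ax":0,"ay":0,"az":0,"x":0,"y":-0.005,"z":0,"fingers":0.0},{"ax":0,"ay":0,"az":0,"x":0,"y":-0.008,"z":0,"fingers":0.0},{"ax":0,"ay":0,"az":0,"x":0,"y":-0.011,"z":0,"fingers":0.0},{"ax":0,"ay":0,"az":0,"x":0,"y":-0.013,"z":0,"fingers":0.0},{"ax":0,"ay":0,"az":0,"x":0,"y":-0.015,"z":0,"fingers":0.0},{"ax":0,"ay":0,"az":0,"x":0,"y":-0.016,"z":0,"fingers":0.0},{"ax":0,"ay":0,"az":0,"x":0,"y":-0.017,"z":0,"fingers":0.0},{"ax":0,"ay":0,"az":0,"x":0,"y":-0.017,"z":0,"fingers":0.0}]'
python3 - <<'E'
from go import *
tipin(NO)
E
```

```text
clock: 13.6
eef_pos: [0.6038, -0.1136, 0.1617]
tool_rot: [[-0.901, -0.011, 0.434], [-0.01, 1.0, 0.005], [-0.434, -0.0, -0.901]]
wrist_force: [1.0, 0.6, -1.0]
gripper_width: 0.422
tip in jaw mm [-0.1 22.4 12.3] ang 0.0022 F tool [-0.5  0.5  1.4]
```

```bash
python3 -m pendant '[{"ax":0,"ay":0,"az":0,"x":0,"y":-0.001,"z":0,"fingers":0.0},{"ax":0,"ay":0,"az":0,"x":0,"y":-0.002,"z":0,"fingers":0.0},{"ax":0,"ay":0,"az":0,"x":0,"y":-0.003,"z":0,"fingers":0.0},{"ax":0,"ay":0,"az":0,"x":0,"y":-0.003,"z":0,"fingers":0.0}]'
python3 - <<'E'
from go import *
tipin(NO)
E
python3 -m pendant '[{"ax":0,"ay":0,"az":0,"x":0,"y":-0.001,"z":0,"fingers":0.0},{"ax":0,"ay":0,"az":0,"x":0,"y":-0.002,"z":0,"fingers":0.0},{"ax":0,"ay":0,"az":0,"x":0,"y":-0.002,"z":0,"fingers":0.0}]'
python3 - <<'E'
from go import *
tipin(NO)
E
```

```text
clock: 13.93
eef_pos: [0.6038, -0.1166, 0.1617]
tool_rot: [[-0.901, -0.011, 0.434], [-0.01, 1.0, 0.005], [-0.434, -0.0, -0.901]]
wrist_force: [0.0, 0.2, -2.2]
gripper_width: 0.422
tip in jaw mm [-0.2 19.4 12.3] ang 0.0022 F tool [0.9 0.2 2. ]
clock: 14.18
eef_pos: [0.6039, -0.118, 0.1617]
tool_rot: [[-0.901, -0.012, 0.434], [-0.011, 1.0, 0.005], [-0.434, 0.0, -0.901]]
wrist_force: [-0.7, 0.8, -1.7]
gripper_width: 0.421
tip in jaw mm [-0.2 18.1 12.3] ang 0.0017 F tool [1.4 0.8 1.2]
```

```bash
for i in 1; do python3 -m pendant '[{"ax":0,"ay":0,"az":0,"x":0,"y":-0.001,"z":0,"fingers":0.0},{"ax":0,"ay":0,"az":0,"x":0,"y":-0.001,"z":0,"fingers":0.0}]'; python3 -c "
from go import *
tipin(NO)"; done
python3 -m pendant '[{"ax":0,"ay":0,"az":0,"x":0,"y":-0.001,"z":0,"fingers":0.0},{"ax":0,"ay":0,"az":0,"x":0,"y":-0.001,"z":0,"fingers":0.0}]'; python3 -c "
from go import *
tipin(NO)"
```

```text
clock: 14.35
eef_pos: [0.6039, -0.1183, 0.1616]
tool_rot: [[-0.901, -0.013, 0.434], [-0.011, 1.0, 0.006], [-0.434, 0.001, -0.901]]
wrist_force: [0.2, 1.2, -1.0]
gripper_width: 0.423
tip in jaw mm [-0.2 17.8 12.2] ang 0.0013 F tool [0.2 1.2 1. ]
clock: 14.52
eef_pos: [0.6038, -0.1186, 0.1615]
tool_rot: [[-0.901, -0.013, 0.434], [-0.012, 1.0, 0.007], [-0.434, 0.001, -0.901]]
wrist_force: [-0.5, 4.7, -1.0]
gripper_width: 0.416
tip in jaw mm [-0.3 17.6 12.2] ang 0.0014 F tool [0.8 4.7 0.7]
```

```bash
python3 -m pendant '[{"ax":0,"ay":0,"az":0,"x":0,"y":-0.001,"z":0,"fingers":0.0},{"ax":0,"ay":0,"az":0,"x":0,"y":-0.001,"z":0,"fingers":0.0},{"ax":0,"ay":0,"az":0,"x":0,"y":-0.001,"z":0,"fingers":0.0}]'; python3 -c "
from go import *
tipin(NO)
over('f')
tipin(NO)"
```

```text
clock: 14.77
eef_pos: [0.6038, -0.1188, 0.1615]
tool_rot: [[-0.901, -0.014, 0.433], [-0.012, 1.0, 0.008], [-0.434, 0.002, -0.901]]
wrist_force: [-1.3, 5.9, 0.7]
gripper_width: 0.422
tip in jaw mm [-0.4 17.4 12.2] ang 0.0018 F tool [ 0.8  6.  -1.2]
tip in jaw mm [-0.4 17.4 12.2] ang 0.0018 F tool [ 0.9  6.  -0.9]
```

View pics/ov_f.png

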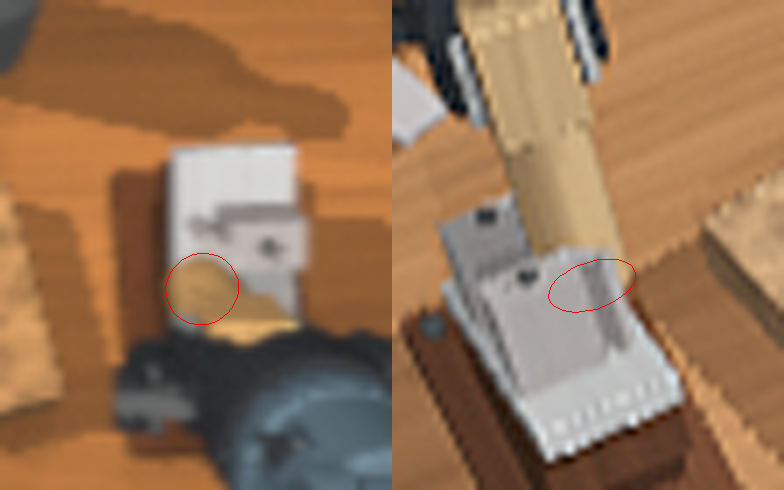

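```bash
python3 -m pendant '[{"ax":0,"ay":0,"az":0,"x":0,"y":0.003,"z":0,"fingers":0.0},{"ax":0,"ay":0,"az":0,"x":0,"y":0.008,"z":0,"fingers":0.0},{"ax":0,"ay":0,"az":0,"x":0,"y":0.016,"z":0,"fingers":0.0},{"ax":0,"ay":0,"az":0,"x":0,"y":0.026,"z":0,"fingers":0.0},{"ax":0,"ay":0,"az":0,"x":0,"y":0.036,"z":-0.005,"fingers":0.0},{"ax":0,"ay":0,"az":0,"x":0,"y":0.042,"z":-0.02,"fingers":0.0},{"ax":0,"ay":0,"az":0,"x":0,"y":0.042,"z":-0.045,"fingers":0.0},{"ax":0,"ay":0,"az":0,"x":0,"y":0.042,"z":-0.07,"fingers":0.0},{"ax":0,"ay":0,"az":0,"x":0,"y":0.042,"z":-0.09,"fingers":0.0},{"ax":0,"ay":0,"az":0,"x":0,"y":0.042,"z":-0.095,"fingers":0.0}]'
python3 - <<'E'
from go import *
tipin(NO)
delta((.404,-.331,.25),vert(150))
E
```

```text
clock: 15.7
eef_pos: [0.5634, -0.0799, 0.2513]
tool_rot: [[-0.898, -0.011, 0.44], [-0.012, 1.0, 0.001], [-0.44, -0.004, -0.898]]
wrist_force: [0.6, 0.2, -1.4]
gripper_width: 0.42
tip in jaw mm [  3.5  56.4 110.4] ang 0.0075 F tool [0.  0.2 1.6]
clock 15.7 tcp [ 0.5634 -0.0799  0.2513] w 0.42 F [ 0.64  0.24 -1.42]  q [ 0.82  0.   -0.71  2.09 -0.08  0.6   1.74]
ax 6.76 ay 25.51 az 30.16  x 0.1467 y -0.2493 z -0.0692
```

```bash
python3 -m pendant '[{"ax":0.4,"ay":1.5,"az":1.8,"x":0.009,"y":-0.015,"z":-0.006,"fingers":0.0},{"ax":1.2,"ay":4.6,"az":5.4,"x":0.026,"y":-0.045,"z":-0.015,"fingers":0.0},{"ax":2.0,"ay":7.6,"az":9,"x":0.044,"y":-0.075,"z":-0.023,"fingers":0.0},{"ax":2.8,"ay":10.7,"az":12.7,"x":0.062,"y":-0.105,"z":-0.031,"fingers":0.0},{"ax":3.6,"ay":13.8,"az":16.3,"x":0.079,"y":-0.135,"z":-0.039,"fingers":0.0},{"ax":4.5,"ay":16.8,"az":19.9,"x":0.097,"y":-0.165,"z":-0.047,"fingers":0.0},{"ax":5.3,"ay":19.9,"az":23.5,"x":0.115,"y":-0.195,"z":-0.055,"fingers":0.0},{"ax":6,"ay":23,"az":27.1,"x":0.132,"y":-0.225,"z":-0.063,"fingers":0.0},{"ax":6.5,"ay":24.7,"az":29.3,"x":0.143,"y":-0.243,"z":-0.068,"fingers":0.0},{"ax":6.8,"ay":25.5,"az":30.2,"x":0.1467,"y":-0.249,"z":-0.069,"fingers":0.0}]'; python3 -m pendant '[{"ax":0,"ay":0,"az":0,"x":0,"y":0,"z":0,"fingers":0.0},{"ax":0,"ay":0,"az":0,"x":0,"y":0,"z":0,"fingers":0.0},{"ax":0,"ay":0,"az":0,"x":0,"y":0,"z":0,"fingers":0.0},{"ax":0,"ay":0,"az":0,"x":0,"y":0,"z":0,"fingers":0.0}]'
python3 - <<'E'
from go import *
delta((.404,-.331,.1),vert(150))
for n in ("top","scene"):
    im=viewer.camera(n); cv2.imwrite(f"pics/{n}7.png",im[:,:,::-1])
t=cv2.imread("pics/top7.png")[160:320,310:470]; s=cv2.imread("pics/scene7.png")[110:270,40:200]
cv2.imwrite("pics/g7.png",np.hstack([cv2.resize(t,(400,400)),cv2.resize(s,(400,400))]))
E
```

```text
clock: 16.53
eef_pos: [0.4005, -0.336, 0.245]
tool_rot: [[-0.861, 0.508, -0.008], [0.508, 0.861, 0.001], [0.008, -0.004, -1.0]]
wrist_force: [-0.7, -0.0, -2.2]
gripper_width: 0.422
clock: 16.87
eef_pos: [0.404, -0.3284, 0.2458]
tool_rot: [[-0.868, 0.497, -0.006], [0.497, 0.868, 0.003], [0.006, -0.0, -1.0]]
wrist_force: [1.1, 0.4, -2.1]
gripper_width: 0.422
clock 16.87 tcp [ 0.404  -0.3284  0.2458] w 0.422 F [ 1.05  0.37 -2.11]  q [ 1.02  0.16 -0.46  1.87  0.08  1.14  1.59]
ax -0.00 ay -0.36 az 0.20  x -0.0022 y -0.0022 z 0.1458
```

View pics/g7.png

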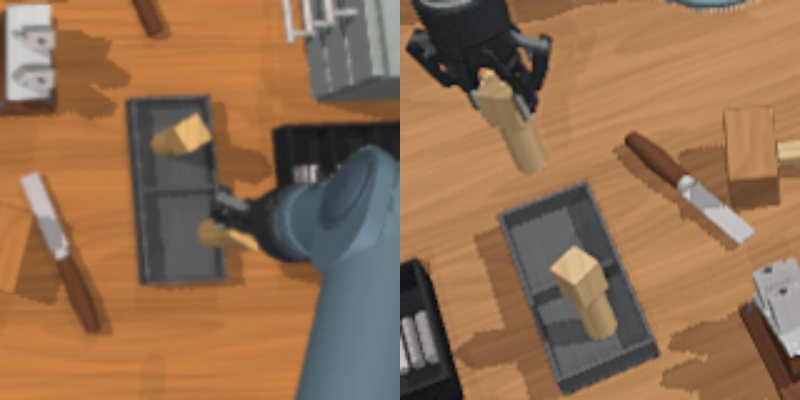

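```bash
python3 -m pendant '[{"ax":0,"ay":-0.3,"az":0,"x":-0.001,"y":-0.001,"z":0.015,"fingers":0.0},{"ax":0,"ay":-0.3,"az":0,"x":-0.002,"y":-0.002,"z":0.04,"fingers":0.0},{"ax":0,"ay":-0.3,"az":0,"x":-0.002,"y":-0.002,"z":0.065,"fingers":0.0},{"ax":0,"ay":-0.3,"az":0,"x":-0.002,"y":-0.002,"z":0.09,"fingers":0.0},{"ax":0,"ay":-0.3,"az":0,"x":-0.002,"y":-0.002,"z":0.112,"fingers":0.0},{"ax":0,"ay":-0.3,"az":0,"x":-0.002,"y":-0.002,"z":0.13,"fingers":0.0},{"ax":0,"ay":-0.3,"az":0,"x":-0.002,"y":-0.002,"z":0.14,"fingers":0.0},{"ax":0,"ay":-0.3,"az":0,"x":-0.002,"y":-0.002,"z":0.145,"fingers":0.0},{"ax":0,"ay":-0.3,"az":0,"x":-0.002,"y":-0.002,"z":0.145,"fingers":0.0},{"ax":0,"ay":-0.3,"az":0,"x":-0.002,"y":-0.002,"z":0.145,"fingers":0.0}]'
python3 - <<'E'
from go import *
delta((.404,-.331,.09),vert(150)); over("h")
E
```

```text
clock: 17.8
eef_pos: [0.4036, -0.3332, 0.1016]
tool_rot: [[-0.866, 0.5, -0.0], [0.5, 0.866, -0.001], [-0.0, -0.001, -1.0]]
wrist_force: [1.0, -0.7, -1.6]
gripper_width: 0.423
clock 17.8 tcp [ 0.4036 -0.3332  0.1016] w 0.423 F [ 0.96 -0.65 -1.59]  q [ 0.98  0.34 -0.43  1.99  0.19  0.85  1.5 ]
ax -0.03 ay 0.00 az -0.01  x 0.0008 y 0.0021 z 0.0116
```

View pics/ov_h.png

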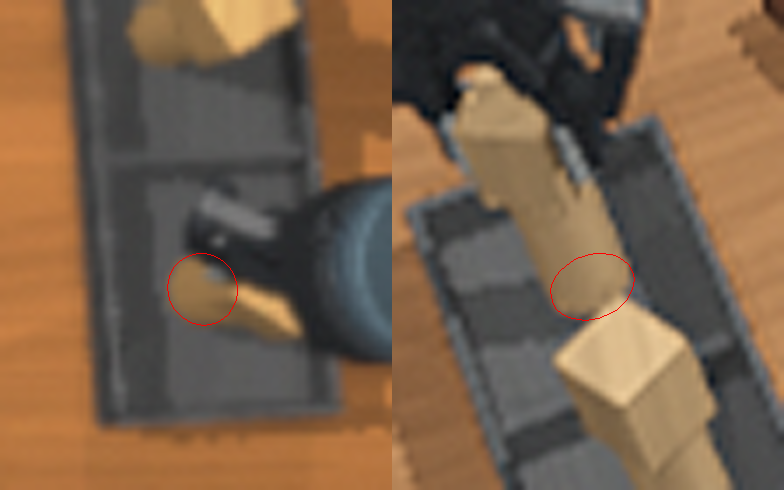

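Centred over the bay. Lowering gently to the floor.

```bash
python3 -m pendant '[{"ax":0,"ay":0,"az":0,"x":0,"y":0,"z":0.003,"fingers":0.0},{"ax":0,"ay":0,"az":0,"x":0,"y":0,"z":0.006,"fingers":0.0},{"ax":0,"ay":0,"az":0,"x":0,"y":0,"z":0.009,"fingers":0.0},{"ax":0,"ay":0,"az":0,"x":0,"y":0,"z":0.009,"fingers":0.0},{"ax":0,"ay":0,"az":0,"x":0,"y":0,"z":0.009,"fingers":0.0}]'
python3 -m pendant '[{"ax":0,"ay":0,"az":0,"x":0,"y":0,"z":0.001,"fingers":0.0},{"ax":0,"ay":0,"az":0,"x":0,"y":0,"z":0.001,"fingers":0.0}]'
python3 -m pendant '[{"ax":0,"ay":0,"az":0,"x":0,"y":0,"z":0.001,"fingers":0.0},{"ax":0,"ay":0,"az":0,"x":0,"y":0,"z":0.001,"fingers":0.0}]'
```

```text
clock: 18.32
eef_pos: [0.4025, -0.3328, 0.0915]
tool_rot: [[-0.866, 0.501, -0.002], [0.501, 0.866, 0.001], [0.002, -0.0, -1.0]]
wrist_force: [-0.0, 1.1, -2.5]
gripper_width: 0.42
clock: 18.48
eef_pos: [0.4028, -0.3329, 0.0906]
tool_rot: [[-0.866, 0.501, -0.002], [0.501, 0.866, 0.001], [0.002, -0.0, -1.0]]
wrist_force: [0.4, 1.3, -1.4]
gripper_width: 0.424
clock: 18.65
eef_pos: [0.4031, -0.3331, 0.0902]
tool_rot: [[-0.866, 0.5, -0.001], [0.5, 0.866, 0.0], [0.001, -0.001, -1.0]]
wrist_force: [-0.5, 0.7, 1.6]
gripper_width: 0.421
```

```bash
python3 -m pendant '[{"ax":0,"ay":0,"az":0,"x":0,"y":0,"z":0,"fingers":0.045},{"ax":0,"ay":0,"az":0,"x":0,"y":0,"z":0,"fingers":0.055},{"ax":0,"ay":0,"az":0,"x":0,"y":0,"z":0,"fingers":0.065},{"ax":0,"ay":0,"az":0,"x":0,"y":0,"z":0,"fingers":0.075},{"ax":0,"ay":0,"az":0,"x":0,"y":0,"z":0,"fingers":0.085},{"ax":0,"ay":0,"az":0,"x":0,"y":0,"z":0,"fingers":0.085},{"ax":0,"ay":0,"az":0,"x":0,"y":0,"z":0,"fingers":0.085},{"ax":0,"ay":0,"az":0,"x":0,"y":0,"z":0,"fingers":0.085}]'
```

```text
clock: 19.32
eef_pos: [0.4028, -0.3329, 0.0898]
tool_rot: [[-0.866, 0.5, -0.001], [0.5, 0.866, 0.0], [0.001, -0.0, -1.0]]
wrist_force: [0.1, -0.1, 0.5]
gripper_width: 0.999
```

```bash
python3 -m pendant '[{"ax":0,"ay":0,"az":0,"x":0,"y":0,"z":-0.01,"fingers":0.085},{"ax":0,"ay":0,"az":0,"x":0,"y":0,"z":-0.03,"fingers":0.085},{"ax":0,"ay":0,"az":0,"x":0,"y":0,"z":-0.06,"fingers":0.085},{"ax":0,"ay":0,"az":0,"x":0,"y":0,"z":-0.09,"fingers":0.085},{"ax":0,"ay":0,"az":0,"x":0,"y":0,"z":-0.12,"fingers":0.085},{"ax":0,"ay":0,"az":0,"x":0,"y":0,"z":-0.15,"fingers":0.085},{"ax":0,"ay":0,"az":0,"x":0,"y":0,"z":-0.18,"fingers":0.085},{"ax":0,"ay":0,"az":0,"x":0,"y":0,"z":-0.2,"fingers":0.085},{"ax":0,"ay":0,"az":0,"x":0,"y":0,"z":-0.2,"fingers":0.085},{"ax":0,"ay":0,"az":0,"x":0,"y":0,"z":-0.2,"fingers":0.085}]'
python3 - <<'E'
from go import *
for n in ("top","scene"):
    im=viewer.camera(n); cv2.imwrite(f"pics/{n}9.png",im[:,:,::-1])
delta((.404,-.331,.09))
E
```

```text
clock: 20.15
eef_pos: [0.404, -0.3334, 0.2921]
tool_rot: [[-0.866, 0.5, 0.002], [0.5, 0.866, -0.003], [-0.003, -0.001, -1.0]]
wrist_force: [0.5, 0.2, -0.1]
gripper_width: 0.997
clock 20.25 tcp [ 0.4024 -0.3325  0.2891] w 0.996 F [-0.57 -0.82  0.32]  q [ 1.04  0.12 -0.46  1.81  0.06  1.22  1.61]
ax 0.00 ay 0.00 az 0.00  x -0.0012 y 0.0022 z 0.1991
```

View pics/top9.png

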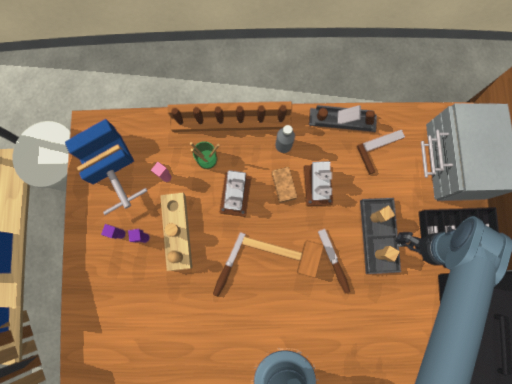

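View pics/scene9.png

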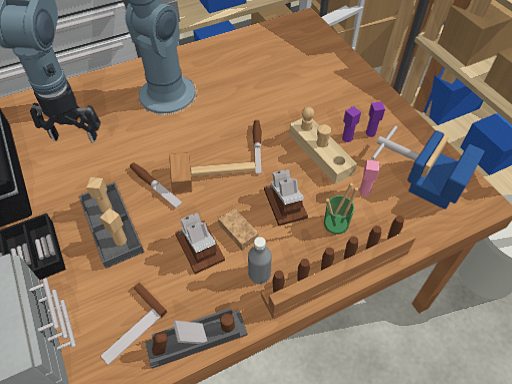

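Run:
```python
from workcell import finish_job
print(finish_job())
```

```text
the job is handed in; nothing more can be done
None
```

The dog passed through the wider fork, was stopped by the narrower one, and now stands released in the empty tray bay. The job was handed in at about 20 s of the 64 s; no verdict is reported, so this rests on my own checks.

- **Wider fork:** measured through the gripper, the shank tip went in at +66 mm, was 0.3 mm off the gap's middle inside, and came out at -67 mm. It stayed 12 mm above the board and within 0.004 rad of square. The wrist force showed only noise.
- **Narrower fork:** the shank stopped with its axis at 17.4 mm, against an expected 18 mm, with about 6 N of push. The sideways force stayed below 1 N, so it was seated on both jaws.
- **Tray:** I felt the floor contact at the expected height, about 1 to 2 mm from the bay centre I measured. I then opened the fingers and withdrew upwards about 200 mm. The last pictures show the dog upright in the bay and the other dogs and bench items where they were, checked by eye only.

**Small disagreements:**
- The scene camera put the shank about 1 pixel (roughly 2 mm) from where the arm pose said it was, within the stated calibration.
- Positions read just after fast moves were off by up to about 10 mm until the arm settled, so I let it settle before the fits.
- One move call was refused because its rows did not list every field. Nothing moved.

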